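# Make up two rotor torque kits

### The job

Make up the two kits from the stock on the black mat: lay the rotor bolt, the large copper washer and the blue wrench adapter on the red board, and the chrome socket extension and the small copper washer on the yellow board, each flat on and lined up with its own black silhouette. Leave the green adapter, the steel washer and the loose nut where they lie.

Things in the scene. Friction and masses are not known exactly. Their poses are not given: they have to be found in the camera images.
- bolt_mid (a point): Steel rotor bolt lying on its side, 100 mm long: round 16 mm shank, bright hex head (24 mm across flats, 10 mm thick) at its -x end, brass-yellow hex nut (24 mm across flats, 30 to 42 mm past the middle) near its +x end. Point: on its axis at mid-length, 12 mm above what it lies on; x along the bolt; it may lie on any flat. 0.22 kg. Starts on the black rubber mat (top 3 mm above the table).
- large_washer_mid (a point): Large copper crush washer lying flat: 44 mm outside, 24 mm hole, 6 mm thick. Point: its centre, 3 mm above what it lies on; z is its axis. Starts on the black rubber mat (top 3 mm above the table).
- blue_adapter_mid (a point): Blue aluminium wrench adapter lying flat: a bar 56 mm long, 28 mm wide, 16 mm high, its -x end a round 32 mm eye (centre 12 mm from the middle) with a black disc, a black square at the other end. Point: mid-length, 8 mm above what it lies on; x along its length, z up. Starts on the black rubber mat (top 3 mm above the table).
- extension_mid (a point): Bright chrome spark-plug socket extension lying on its side, 110 mm long: round 12 mm shank, hex socket (18 mm across flats, 28 mm long) at its -x end, hex collar (18 mm, 30 to 44 mm past the middle) and square drive tip at its +x end. Point: on its axis at mid-length, 9 mm above what it lies on; x along it; it may lie on any flat. 0.15 kg. Starts on the black rubber mat (top 3 mm above the table).
- small_washer_mid (a point): Small copper crush washer lying flat: 27 mm outside, 14 mm hole, 6 mm thick. Point: its centre, 3 mm above what it lies on; z is its axis. Starts on the black rubber mat (top 3 mm above the table).
- red_board: Red kit board fixed left or right of the mat: flat plate 170 (x) by 200 (y) by 8 mm thick, no rim; origin at the centre of its underside, z up, turned up to 0.3 rad. Black silhouettes on top, centres in board x, y: bolt (-50, 0) mm, lying along board y; large washer (40, -50) mm; adapter (40, 50) mm, its length along board y. Either way round is right.
- yellow_board: Yellow kit board fixed on the other side of the mat: flat plate 170 (x) by 200 (y) by 8 mm thick, no rim; origin at the centre of its underside, z up, turned up to 0.3 rad. Black silhouettes on top, centres in board x, y: extension (-45, 0) mm, lying along board y, either way round; small washer (45, 0) mm.
- green_adapter_mid (a point): Green adapter of the same shape and size as the blue one; not part of either kit, to be left where it lies on the mat. The point is at mid-length, 8 mm up; x along its length.
- steel_washer_mid (a point): Plain grey steel washer, 36 mm outside, 20 mm hole, 6 mm thick; not part of either kit, to be left where it lies on the mat. The point is its centre.
- nut_mid (a point): Loose dark steel hexagonal nut standing flat, 26 mm across flats, 14 mm high; not part of either kit, to be left where it lies on the mat. The point is its centre, 7 mm up.
Mind the look-alikes: they are no part of the job. What is shaped like the part that bears extension_mid but brown is not meant. Leave any purple look-alike of the part that bears large_washer_mid alone.

How it is judged:
By the outcome, as a careful person would: the job done as asked, in the order asked, and still so for the second after the job is handed in, with the robot touching nothing.
It also fails if it takes over 128 s, if anything falls off the work surface, if the arm or the gripper's body presses on something with over 40 N, if the wrist force passes 120 N, or if a joint passes its speed limit or range.

### The arm

A 6-joint arm with a two-finger parallel gripper is mounted at the origin on the work surface. World frame = base frame: x ahead of the robot, y to its left, z up, the work surface at z = 0. Lengths are in m, angles in rad, forces in N, time in s.
With the tool pointing down it reaches from about 0.375 to 0.925 m from the base axis. Payload 5.7 kg.
Tool frame: the origin (TCP) lies at the very end of the fingers, on their centre line; the grasp point (between the pads) lies 19 mm behind it; z points along the fingers, y is the line along which they close (so a half turn about z gives the same grasp; the last joint's range is limited). The gripper opens to 85 mm and grips with 20 to 120 N. Pads are 22 mm wide; open, the fingers measure 114 mm over their backs; the gripper's body (76 mm by 85 mm) begins 54 mm behind the grasp point. The pads swing forward as they close: fully open they stand 13 mm farther back than shut.
Start: joints at [1.075, 0.359, 1.51, -0, 1.272, -0.115], TCP at [0.223, 0.557, 0.197] pointing down, gripper open.
Joint ranges: [-2.97, 2.97], [-1.01, 2.36], [0.21, 2.38], [-0.96, 4.11], [0.2, 2.71], [-2.98, 2.98]. Speed limits (rad/s): [2.39, 2.39, 3.14, 3.14, 3.14, 3.14].

### API

Orientations are given as a rotation vector (axis times angle).
In Python, from rig import get_state, snapshot, hand_in gives the robot as it stands.
- The arm moves only by the tool send_rows, never from a script. Its arguments are lists of equal length, an entry for each row: "offset": the shift along the world's x, y, z as a fraction of full scale, a list of three; "turn": the turn, a rotation vector about the world's x, y, z as a fraction of full scale, a list of three; "jaw": the gripper command: -1 is fully open, 1 is shut, values between are in proportion. A call has 1 to 20 rows; each row shifts and turns the commanded pose from where the row before left it; what a row does not reach is not made up. Full scale, the value 1, is 0.025 m for a shift and 8 degrees for a turn. A row lasts 1/10 s, in which the tool goes at most 50 mm and 8.59 degrees, less where a joint would pass 70% of its speed; a pose out of reach is approached as far as the arm can. A call with a number of a shift or a turn outside -1 to 1 is refused whole. A call with a gripper value outside its range is refused whole. The fingers move at their own pace and stop on an object; "squeeze" is the grip in N (left out, the last holds). Time passes only in rows, so rows that do not move let the fingers close. It gives the time, the measured TCP pose, the force, the opening and the grip force at its end, in the units of the state.
- get_state(): the state, without advancing time (a new reading comes with each control period).
- snapshot(name): name is "side" or "top" or "wrist"; returns a dict with "image" (384x512x3 uint8, red, green, blue), "fov_y" (degrees; the focal length in pixels is half the picture's height over the tangent of half this angle, whatever the lens; pixels are square), "cx", "cy" (the principal point, pixels), "dist_coeffs" ([k1, k2, p1, p2, k3] as OpenCV has them; the pictures are not rectified), "world_to_cam" (4x4, takes a point from world to camera coordinates); the wrist camera has in their place "mount" (4x4, takes a point from camera to tool coordinates, whose origin is the TCP and whose axes are the flange's). Camera axes: x right, y down, z forward; pixel columns grow to the right and rows downward; lengths in m; the calibration is good to about 2 mm. A picture is of the moment at which its call begins: read the wrist's pose just before it. There is no depth.
- hand_in(): hands the job in; it is judged then, once.
The state is a dict: "time": time; "joint_pos": joint angles; "joint_vel": joint speeds; "effort": joint torques, N m; "tcp_pos": TCP position; "ee_rot": TCP orientation; "wrist_force": force on the tool from outside, world axes, zero at the start; "ft_torque": the same for the moment, N m; "width": finger opening in m; "gripper_force": force on a finger pad.
Only numpy, scipy, OpenCV 4.12 (cv2) and the standard library are available. Lean on these libraries where they do the work, as an engineer would, in place of code of your own. Each camera call takes 0.05 s, during which the arm holds its last target. There are 200 camera calls.

## Working session

There is one attempt and no reset: what is moved stays moved. The work goes in short steps, Python scripts to look and compute and a tool call to move; the robot and the scene stay as the last step left them, time stands still between calls to the robot, and variables do not carry over. Pictures are saved under pics/ and viewed, at most 14 in all, crops included, and the job is handed in when it is done.

Besides the shell and the picture viewer there is one more tool, called after ">>>" by a JSON object that holds its "api" and its "payload", one argument or row to a line. send_rows: Moves the arm, as the interface text tells. Shift numbers are shares of 0.025 m and turn numbers shares of 8 degrees, none past 1 either way. Its arguments: {"type":"object","properties":{"offset":{"type":"array"},"turn":{"type":"array"},"jaw":{"type":"array"},"squeeze":{"type":"number"}},"required":["offset","turn","jaw"]}

```bash
mkdir -p pics; ls
cat > h.py <<'E'
import numpy as np,cv2
from rig import get_state,snapshot,hand_in
from scipy.spatial.transform import Rotation as R
def K(s):
    f=s["image"].shape[0]/2/np.tan(np.radians(s["fov_y"])/2)
    return np.array([[f,0,s["cx"]],[0,f,s["cy"]],[0,0,1.]])
def snap(name,fn=None,scale=None):
    st=get_state(); s=snapshot(name)
    if "mount" in s:
        T=np.eye(4);T[:3,:3]=R.from_rotvec(st["ee_rot"]).as_matrix();T[:3,3]=st["tcp_pos"]
        s["c2w"]=T@np.array(s["mount"])
    else: s["c2w"]=np.linalg.inv(np.array(s["world_to_cam"]))
    if fn: cv2.imwrite("pics/"+fn,s["image"][:,:,::-1])
    return s
def w(s,px,z):
    px=np.array(px,float).reshape(-1,1,2)
    n=cv2.undistortPoints(px,K(s),np.array(s["dist_coeffs"],float))[:,0]
    d=np.c_[n,np.ones(len(n))]@s["c2w"][:3,:3].T; o=s["c2w"][:3,3]
    return (o+d*((np.asarray(z)-o[2])/d[:,2])[:,None])[:,:2]
E
python3 - <<'E'
from h import *
import pickle
for n in("top","side","wrist"):
    s=snap(n,n+"0.png");pickle.dump(s,open(n+"0.pkl","wb"));print(n,s["c2w"].round(3).tolist(),s["fov_y"],s["dist_coeffs"])
print(get_state())
E
```

```text
pics
top [[0.01, -0.989, 0.148, 0.341], [-0.999, -0.005, 0.033, -0.012], [-0.032, -0.148, -0.989, 0.828], [0.0, 0.0, 0.0, 1.0]] 56.98211077845612 [0.03820951 0.         0.         0.         0.        ]
side [[0.881, -0.296, 0.37, 0.092], [-0.473, -0.576, 0.667, -0.717], [0.015, -0.762, -0.647, 0.733], [0.0, 0.0, 0.0, 1.0]] 43.99114072139215 [0.05203158 0.         0.         0.         0.        ]
wrist [[0.372, 0.879, 0.297, 0.147], [0.928, -0.351, -0.121, 0.587], [-0.002, 0.321, -0.947, 0.374], [0.0, 0.0, 0.0, 1.0]] 71.52986937184185 [-0.04321864  0.          0.          0.          0.        ]
{'time': 0.15, 'joint_pos': array([ 1.07490506e+00,  3.59386656e-01,  1.51117834e+00, -2.45387738e-05,
        1.27252796e+00, -1.15107739e-01]), 'joint_vel': array([ 0.00115106, -0.0014215 , -0.00455749,  0.0014684 , -0.00154557,
       -0.00048765]), 'effort': array([ 4.64022705e-04, -5.28028214e+01, -2.78929049e+01, -3.48709791e-04,
        8.20206245e-03,  2.80090063e-05]), 'tcp_pos': array([0.22272966, 0.55649947, 0.19652078]), 'ee_rot': array([-5.94433825e-01, -3.08440483e+00,  2.25832640e-03]), 'wrist_force': array([-0.59369274,  0.01224075, -0.4204246 ]), 'ft_torque': array([-0.00212872, -0.07651714,  0.0112745 ]), 'gripper_force': 0.0, 'width': 0.08521464022234469}
```

View pics/top0.png

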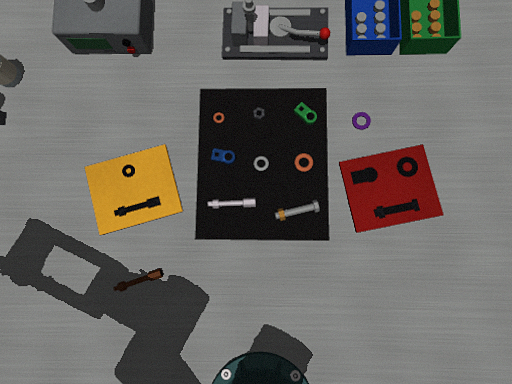

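View pics/side0.png

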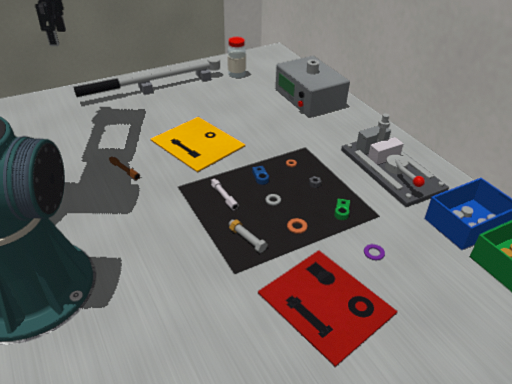

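Top view: the small washer is at (218,118), the blue adapter at (223,156), the large washer at (303,162), the extension at (232,203) and the bolt at (297,210). The yellow board is on the left around (134,190) and the red board on the right around (391,188). The decoys are the green adapter, steel washer, nut, the purple ring (361,121) and the brown extension (138,280). I'll get coarse positions from this.

```bash
cat >> h.py <<'E'
def masks(s):
    h=cv2.cvtColor(s["image"],cv2.COLOR_RGB2HSV).astype(int);H,S,V=h[...,0],h[...,1],h[...,2]
    return dict(yellow=(H>18)&(H<30)&(S>150)&(V>120),red=((H<5)|(H>174))&(S>180)&(V>80),copper=(H>4)&(H<16)&(S>120)&(V>120),
      blue=(H>100)&(H<118)&(S>130)&(V>60),bright=(S<60)&(V>110))
def blobs(m,amin=30):
    cs,_=cv2.findContours(m.astype(np.uint8),cv2.RETR_EXTERNAL,cv2.CHAIN_APPROX_NONE)
    return sorted([c for c in cs if cv2.contourArea(c)>amin],key=cv2.contourArea,reverse=True)
E
python3 - <<'E'
from h import *
import pickle
s=pickle.load(open("top0.pkl","rb"))
for k,m in masks(s).items():
    z={'yellow':.008,'red':.008,'copper':.009,'blue':.019,'bright':.02}[k]
    for c in blobs(m,30)[:6]:
        if k=='bright' : continue
        (p,wh,a)=cv2.minAreaRect(c); print(k,np.round(p),np.round(wh),round(a),w(s,p,z).round(3), cv2.contourArea(c))
for n,p in dict(ext=[(209,203),(255,203)],bolt=[(276,216),(319,206)],ye=[(113,213),(160,201)],rb=[(375,212),(418,205)]).items(): print(n,w(s,p,.015).round(3).tolist())
E
```

```text
yellow [132. 189.] [70. 87.] 74 [[0.476 0.307]] 5718.5
red [391. 188.] [72. 91.] 78 [[ 0.482 -0.298]] 6098.5
red [324.  32.] [10. 10.] 63 [[ 0.872 -0.151]] 73.5
copper [304. 162.] [16. 17.] 90 [[ 0.543 -0.098]] 222.0
copper [218. 118.] [9. 9.] 90 [[0.653 0.106]] 69.5
blue [376.  20.] [39. 50.] 90 [[ 0.895 -0.275]] 1142.5
blue [223. 155.] [23. 13.] 9 [[0.556 0.092]] 242.0
blue [360.  47.] [12. 25.] 90 [[ 0.825 -0.236]] 81.5
ext [[0.443, 0.123], [0.444, 0.016]]
bolt [[0.414, -0.033], [0.438, -0.132]]
ye [[0.419, 0.345], [0.447, 0.237]]
rb [[0.425, -0.258], [0.442, -0.354]]
```

>>> {"api": "send_rows", "payload": {
  "offset": [
    [0.92,-0.73,-0.1],
    [0.92,-0.73,-0.1],
    [0.92,-0.73,-0.1],
    [0.92,-0.73,-0.1],
    [0.92,-0.73,-0.1],
    [0.92,-0.73,-0.1],
    [0.92,-0.73,-0.1],
    [0.92,-0.73,-0.1],
    [0.92,-0.73,-0.1],
    [0.92,-0.73,-0.1],
    [0.92,-0.73,-0.1],
    [0,0,0],
    [0,0,0]
  ],
  "turn": [
    [0,0,-0.773],
    [0,0,-0.773],
    [0,0,-0.773],
    [0,0,-0.773],
    [0,0,-0.773],
    [0,0,-0.773],
    [0,0,-0.773],
    [0,0,-0.773],
    [0,0,-0.773],
    [0,0,-0.773],
    [0,0,-0.773],
    [0,0,0],
    [0,0,0]
  ],
  "jaw": [-1,-1,-1,-1,-1,-1,-1,-1,-1,-1,-1,-1,-1]
}}

```text
time: 1.45
tcp_pos: [0.4759, 0.3558, 0.1693]
ee_rot: [-2.218, -2.224, 0.001]
wrist_force: [-0.2, 0.2, -0.3]
width: 0.0852
gripper_force: 0.0
```

Run:
```python
from h import *
import pickle
s=snap("wrist","wy.png");pickle.dump(s,open("wy.pkl","wb"));st=get_state();print(st["tcp_pos"],st["ee_rot"],st["joint_pos"])
```

```text
[0.47532805 0.35631921 0.16939611] [-2.21684621e+00 -2.22477491e+00  1.35857806e-03] [5.26581468e-01 3.76615343e-01 1.55642524e+00 6.77814249e-04
 1.20961661e+00 5.22771426e-01]
```

>>> {"api": "send_rows", "payload": {
  "offset": [
    [0.3,-1,0],
    [0.3,-1,0],
    [0.3,-1,0],
    [0.3,-1,0],
    [0.3,-1,0],
    [0.3,-1,0],
    [0.3,-1,0],
    [0,-1,0],
    [0,-1,0],
    [0,-1,0],
    [0,-1,0],
    [0,-1,0],
    [0,0,0],
    [0,0,0]
  ],
  "turn": [
    [0,0,0],
    [0,0,0],
    [0,0,0],
    [0,0,0],
    [0,0,0],
    [0,0,0],
    [0,0,0],
    [0,0,0],
    [0,0,0],
    [0,0,0],
    [0,0,0],
    [0,0,0],
    [0,0,0],
    [0,0,0]
  ],
  "jaw": [-1,-1,-1,-1,-1,-1,-1,-1,-1,-1,-1,-1,-1,-1]
}}

```text
time: 2.9
tcp_pos: [0.5281, 0.0571, 0.1698]
ee_rot: [-2.217, -2.224, -0.001]
wrist_force: [-0.6, -0.6, -0.1]
width: 0.0853
gripper_force: 0.0
```

Run:
```python
from h import *
import pickle
s=snap("wrist","wm.png");pickle.dump(s,open("wm.pkl","wb"));st=get_state();print(st["tcp_pos"],st["ee_rot"],st["joint_pos"])
```

```text
[0.52817953 0.0574665  0.16978068] [-2.21676612e+00 -2.22526358e+00 -6.84553583e-04] [-2.22362176e-02  2.88553423e-01  1.69228959e+00  7.93478193e-04
  1.16088165e+00 -2.63784236e-02]
```

>>> {"api": "send_rows", "payload": {
  "offset": [
    [-0.3,-1,0],
    [-0.3,-1,0],
    [-0.3,-1,0],
    [-0.3,-1,0],
    [-0.3,-1,0],
    [-0.3,-1,0],
    [-0.3,-1,0],
    [0,-1,0],
    [0,-1,0],
    [0,-1,0],
    [0,-1,0],
    [0,-1,0],
    [0,0,0],
    [0,0,0]
  ],
  "turn": [
    [0,0,0],
    [0,0,0],
    [0,0,0],
    [0,0,0],
    [0,0,0],
    [0,0,0],
    [0,0,0],
    [0,0,0],
    [0,0,0],
    [0,0,0],
    [0,0,0],
    [0,0,0],
    [0,0,0],
    [0,0,0]
  ],
  "jaw": [-1,-1,-1,-1,-1,-1,-1,-1,-1,-1,-1,-1,-1,-1]
}}

```text
time: 4.35
tcp_pos: [0.4763, -0.2427, 0.1695]
ee_rot: [-2.217, -2.224, -0.001]
wrist_force: [0.3, 0.1, 0.3]
width: 0.0853
gripper_force: 0.0
```

Run:
```python
from h import *
import pickle
s=snap("wrist","wr.png");pickle.dump(s,open("wr.pkl","wb"));st=get_state();print(st["tcp_pos"],st["ee_rot"],st["joint_pos"])
```

```text
[ 0.47608695 -0.24218685  0.16946054] [-2.21633899e+00 -2.22479996e+00 -6.34570484e-04] [-6.00413618e-01  2.93452476e-01  1.68586535e+00  6.76185994e-04
  1.16340824e+00 -6.04492149e-01]
```

View pics/wm.png

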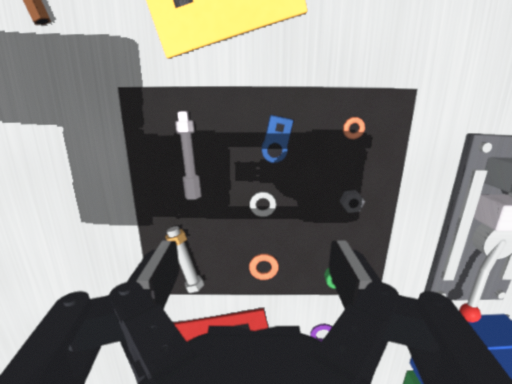

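View pics/wr.png

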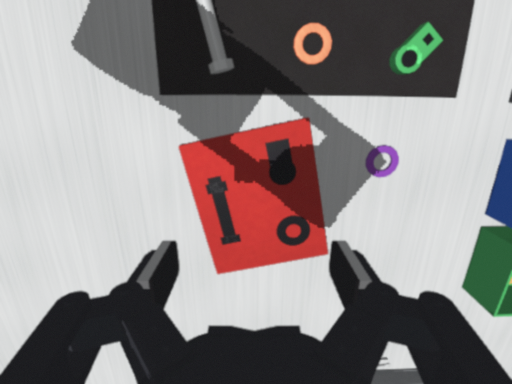

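wm.png shows the bolt running from nut (175,235) to head (195,287), and the extension from (182,118) to (191,195). The blue adapter is at (277,140), the small washer at (354,128) and the large washer at (263,267). wr.png shows the whole red board with its silhouettes: bolt (222,210), adapter (280,161), washer (293,231).

```bash
cat >> h.py <<'E'
def rect(s,c,z):
    P=w(s,c.reshape(-1,2)+0.0,z)*1000
    return cv2.minAreaRect(P.astype(np.float32)),P
def roi(m,x0,y0,x1,y1):
    o=np.zeros_like(m);o[y0:y1,x0:x1]=m[y0:y1,x0:x1];return o
def board(s,col):
    h=cv2.cvtColor(s["image"],cv2.COLOR_RGB2HSV).astype(int);H,S,V=h[...,0],h[...,1],h[...,2]
    m=((H>18)&(H<33)&(S>120)&(V>60)) if col=="yellow" else (((H<5)|(H>174))&(S>130)&(V>50))
    c=blobs(m,500)[0]
    hull=cv2.convexHull(c); r,P=rect(s,hull,.008)
    f=np.zeros(m.shape,np.uint8);cv2.drawContours(f,[hull],-1,1,-1);f=cv2.erode(f,np.ones((7,7)))
    bl=(V<(45 if col=="red" else 60))&(f>0)
    out=[]
    for b in blobs(bl,60):
        q,_=rect(s,b,.008);out.append(q)
    return r,out
def fmt(r): return "c=(%.1f,%.1f) size=(%.1f,%.1f) ang=%.1f"%(*r[0],*r[1],r[2])
E
python3 - <<'E'
from h import *
import pickle
L=lambda n:pickle.load(open(n+".pkl","rb"))
for n,c in(("wy","yellow"),("wr","red"),("top0","yellow"),("top0","red")):
    r,o=board(L(n),c);print(n,c,fmt(r));[print("   ",fmt(q)) for q in o]
for n,R in(("wm",dict(bolt=(155,215,215,298),lw=(240,245,290,290),sw=(340,110,370,142),blue=(255,110,300,170),ext=(165,100,210,203),steel=(245,188,280,220))),("wr",dict(lw=(285,15,345,70)))):
    s=L(n);M=masks(s);h=cv2.cvtColor(s["image"],cv2.COLOR_RGB2HSV).astype(int)
    vis=h[...,2]>70
    for k,b in R.items():
        z=dict(bolt=.015,lw=.006,sw=.006,blue=.011,ext=.012,steel=.006)[k]
        m=roi(vis,*b) if k not in("blue",) else roi((h[...,1]>120)&(h[...,2]>50),*b)
        for c in blobs(m,40)[:2]: print(n,k,fmt(rect(s,c,z)[0]))
E
```

```text
wy yellow c=(478.4,306.0) size=(168.4,198.2) ang=16.5
    c=(434.6,291.4) size=(19.8,107.0) ang=17.2
    c=(522.0,318.8) size=(25.8,26.0) ang=1.8
wr red c=(483.1,-295.3) size=(167.3,197.7) ang=12.2
    c=(512.4,-245.7) size=(33.8,44.6) ang=18.7
    c=(533.0,-336.9) size=(42.8,41.2) ang=0.0
    c=(438.4,-326.2) size=(12.6,37.3) ang=11.9
top0 yellow c=(478.3,305.6) size=(169.5,200.0) ang=16.6
    c=(435.1,293.8) size=(19.5,107.2) ang=16.6
    c=(521.3,319.6) size=(26.8,29.0) ang=0.3
top0 red c=(482.4,-294.9) size=(169.2,199.7) ang=12.4
    c=(434.6,-307.1) size=(26.3,99.7) ang=12.0
    c=(533.0,-336.9) size=(44.2,46.0) ang=19.0
    c=(512.1,-237.8) size=(32.6,58.1) ang=7.5
wm bolt c=(415.6,-98.0) size=(70.6,131.4) ang=19.5
wm lw c=(543.9,-100.0) size=(46.8,48.0) ang=0.1
wm sw c=(654.4,106.7) size=(28.0,29.2) ang=48.7
wm blue c=(556.8,90.4) size=(58.0,33.0) ang=78.6
wm ext c=(444.7,69.1) size=(24.0,116.1) ang=3.4
wm steel c=(540.9,2.3) size=(37.3,37.1) ang=0.2
wr lw c=(543.8,-98.1) size=(46.4,44.4) ang=0.7
```

View pics/wy.png

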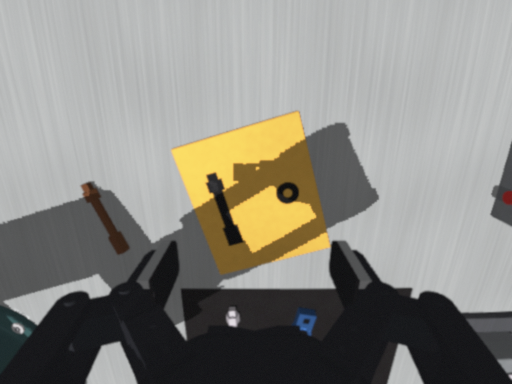

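wy.png shows the yellow board with the extension silhouette at (225,210) and the washer silhouette at (288,192). The wrist and top views agree to about 1 mm. Next I'll hover over the bolt.

>>> {"api": "send_rows", "payload": {
  "offset": [
    [-0.286,0.913,-0.286],
    [-0.286,0.913,-0.286],
    [-0.286,0.913,-0.286],
    [-0.286,0.913,-0.286],
    [-0.286,0.913,-0.286],
    [-0.286,0.913,-0.286],
    [-0.286,0.913,-0.286],
    [0,0,0],
    [0,0,0]
  ],
  "turn": [
    [0,0,0.243],
    [0,0,0.243],
    [0,0,0.243],
    [0,0,0.243],
    [0,0,0.243],
    [0,0,0.243],
    [0,0,0.243],
    [0,0,0],
    [0,0,0]
  ],
  "jaw": [-1,-1,-1,-1,-1,-1,-1,-1,-1]
}}

```text
time: 5.3
tcp_pos: [0.4259, -0.0829, 0.1198]
ee_rot: [1.936, 2.474, -0.0]
wrist_force: [-0.4, -0.1, -0.3]
width: 0.086
gripper_force: 0.0
```

```bash
cat >> h.py <<'E'
def yaw(st):
    m=R.from_rotvec(st["ee_rot"]).as_matrix(); return np.degrees(np.arctan2(m[1,1],m[0,1])),m[:,2].round(3)
E
python3 - <<'E'
from h import *
import pickle
st=get_state();s=snap("wrist","wb.png");pickle.dump(s,open("wb.pkl","wb"));print(st["tcp_pos"],yaw(st))
h=cv2.cvtColor(s["image"],cv2.COLOR_RGB2HSV).astype(int)
for c in blobs((h[...,2]>60),100)[:10]: print(cv2.boundingRect(c),fmt(rect(s,c,.015)[0]))
E
```

```text
[ 0.42585114 -0.08290598  0.11978609] (np.float64(13.891794991974606), array([ 0., -0., -1.]))
(0, 0, 346, 376) c=(264.0,-175.4) size=(549.5,471.0) ang=23.9
(364, 180, 148, 200) c=(738.2,-214.7) size=(185.3,360.0) ang=33.8
(398, 3, 61, 69) c=(555.5,91.5) size=(62.2,39.7) ang=79.2
(286, 0, 45, 96) c=(443.8,55.7) size=(26.0,85.6) ang=4.2
(242, 128, 29, 98) c=(429.0,-84.5) size=(30.1,111.6) ang=13.1
(84, 341, 54, 43) c=(276.3,-418.9) size=(88.2,89.1) ang=17.2
(370, 341, 55, 43) c=(716.1,-309.8) size=(89.1,89.0) ang=10.7
(408, 215, 56, 43) c=(659.4,-103.4) size=(62.6,48.0) ang=47.8
(328, 193, 38, 36) c=(540.4,-95.9) size=(43.4,44.8) ang=19.2
(358, 107, 37, 39) c=(537.7,2.1) size=(38.1,38.7) ang=61.5
```

View pics/wb.png

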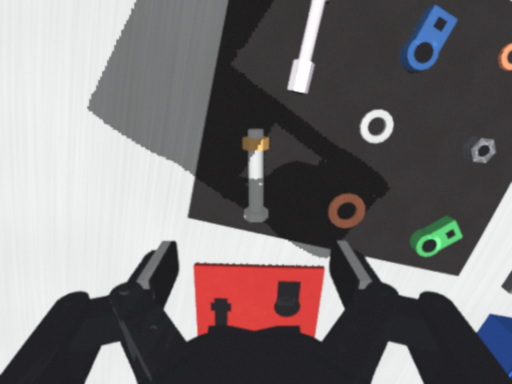

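The bolt is centred in view at (256,175), upright in the tool frame and between the fingers. I'll descend and grip.

>>> {"api": "send_rows", "payload": {
  "offset": [
    [0.025,0.01,-0.9],
    [0.025,0.01,-0.9],
    [0.025,0.01,-0.9],
    [0.025,0.01,-0.9],
    [0,0,-0.4],
    [0,0,-0.3],
    [0,0,-0.25],
    [0,0,0],
    [0,0,0],
    [0,0,0],
    [0,0,0],
    [0,0,0],
    [0,0,0],
    [0,0,0],
    [0,0,0],
    [0,0,0],
    [0,0,0],
    [0,0,0]
  ],
  "turn": [
    [0,0,-0.02],
    [0,0,-0.02],
    [0,0,-0.02],
    [0,0,-0.02],
    [0,0,0],
    [0,0,0],
    [0,0,0],
    [0,0,0],
    [0,0,0],
    [0,0,0],
    [0,0,0],
    [0,0,0],
    [0,0,0],
    [0,0,0],
    [0,0,0],
    [0,0,0],
    [0,0,0],
    [0,0,0]
  ],
  "jaw": [-1,-1,-1,-1,-1,-1,-1,1,1,1,1,1,1,1,1,1,1,1],
  "squeeze": 40
}}

```text
time: 7.15
tcp_pos: [0.4284, -0.083, 0.0058]
ee_rot: [-1.953, -2.461, 0.0]
wrist_force: [0.3, -0.1, -0.3]
width: -0.0002
gripper_force: 0.0
```

Run:
```python
from h import *
s=snap("wrist","wb2.png");t=snap("side","sb2.png")
cv2.imwrite("pics/c1.png",np.hstack([s["image"],cv2.resize(t["image"][170:290,150:310],(512,384))])[:,:,::-1][::1,::1])
i=cv2.imread("pics/c1.png");cv2.imwrite("pics/c1.png",cv2.resize(i,(800,300)));print(get_state()["width"])
```

```text
-0.00014000632311262783
```

View pics/c1.png

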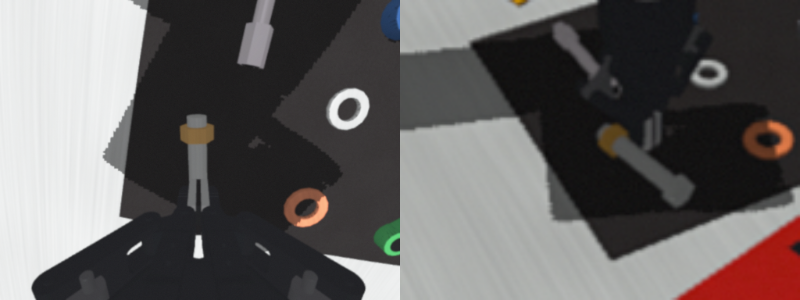

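Run:
```python
from h import *
import pickle
s=pickle.load(open("side0.pkl","rb"))
W=np.linalg.inv(s["c2w"]);st=get_state();print(st["tcp_pos"],st["joint_pos"],yaw(st),st["width"])
m=R.from_rotvec(st["ee_rot"]).as_matrix()
for d in(0,-.02,-.04): print(d,cv2.projectPoints((st["tcp_pos"]+m[:,2]*d).reshape(1,3),cv2.Rodrigues(W[:3,:3])[0],W[:3,3],K(s),np.array(s["dist_coeffs"]))[0].ravel())
t=snap("side");c=t["image"][170:290,180:340];cv2.imwrite("pics/c2.png",cv2.convertScaleAbs(cv2.resize(c,(800,600),interpolation=cv2.INTER_CUBIC),alpha=1.8,beta=15)[:,:,::-1])
```

```text
[ 0.4284429  -0.08298774  0.00584863] [-3.49830150e-01  4.25076744e-01  2.05222297e+00 -6.96929470e-05
  6.64418043e-01 -5.78869957e-01] (np.float64(13.126158266488083), array([-0.,  0., -1.])) -0.00014000632311262783
0 [247.0936979  237.76266306]
-0.02 [247.14866725 231.08625348]
-0.04 [247.20491177 224.23788689]
```

View pics/c2.png

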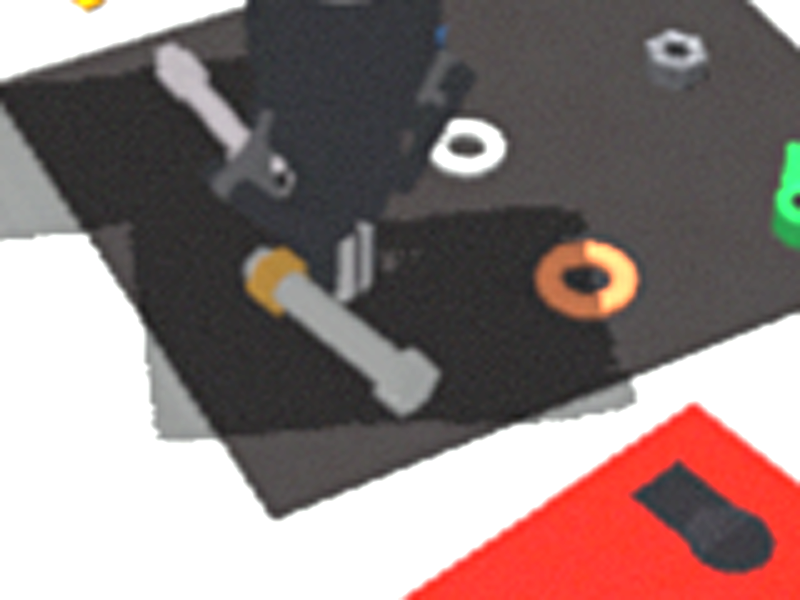

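>>> {"api": "send_rows", "payload": {
  "offset": [
    [0,0,1],
    [0,0,1],
    [0.8,0.4,0],
    [0.8,0.4,0],
    [0.8,0.4,0],
    [0,0,-0.8],
    [0,0,-0.8],
    [0,0,0],
    [0,0,0]
  ],
  "turn": [
    [0,0,0],
    [0,0,0],
    [0,0,0],
    [0,0,0],
    [0,0,0],
    [0,0,0],
    [0,0,0],
    [0,0,0],
    [0,0,0]
  ],
  "jaw": [1,1,1,1,1,1,1,1,1]
}}

```text
time: 8.2
tcp_pos: [0.4879, -0.0529, 0.0158]
ee_rot: [-1.952, -2.46, 0.001]
wrist_force: [0.8, 0.5, -0.3]
width: -0.0002
gripper_force: 0.0
```

Run:
```python
from h import *
t=snap("side");W=np.linalg.inv(t["c2w"]);st=get_state();print(st["tcp_pos"],st["wrist_force"])
for d in(0,-.01,-.02,-.03,-.04): print(d,cv2.projectPoints((st["tcp_pos"]-[0,0,d]).reshape(1,3),cv2.Rodrigues(W[:3,:3])[0],W[:3,3],K(t),np.array(t["dist_coeffs"]))[0].ravel().round(1))
s=snap("wrist")
c=t["image"][180:270,200:300]
a=cv2.resize(c,(400,360),interpolation=cv2.INTER_CUBIC);b=cv2.resize(s["image"][150:330,156:356],(400,360))
cv2.imwrite("pics/c3.png",cv2.convertScaleAbs(np.hstack([a,b]),alpha=1.8,beta=15)[:,:,::-1])
```

```text
[ 0.48847934 -0.05306701  0.01626932] [-0.22169009  0.47150111  0.63891535]
0 [264.9 217. ]
-0.01 [265.  213.6]
-0.02 [265.1 210.3]
-0.03 [265.3 206.8]
-0.04 [265.4 203.4]
```

View pics/c3.png

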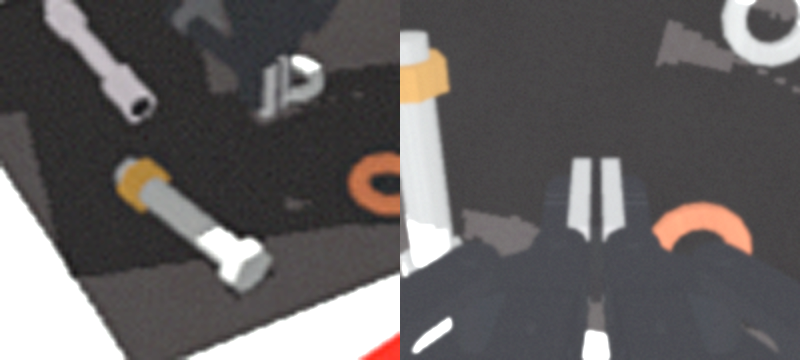

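Here the shut tips show at about (266,209) in the side view, and the reported TCP projects to (265,217). So the real tips are roughly 20 mm above the reported TCP. I'll check this with a gentle contact probe on the bare mat.

>>> {"api": "send_rows", "payload": {
  "offset": [
    [0,0,-0.5],
    [0,0,-0.3],
    [0,0,-0.08],
    [0,0,-0.04],
    [0,0,0]
  ],
  "turn": [
    [0,0,0],
    [0,0,0],
    [0,0,0],
    [0,0,0],
    [0,0,0]
  ],
  "jaw": [1,1,1,1,1]
}}

```text
time: 8.8
tcp_pos: [0.4886, -0.053, -0.0069]
ee_rot: [1.953, 2.461, 0.0]
wrist_force: [-0.2, -0.6, -0.4]
width: -0.0
gripper_force: 0.0
```

>>> {"api": "send_rows", "payload": {
  "offset": [
    [0,0,-0.06],
    [0,0,-0.06],
    [0,0,0]
  ],
  "turn": [
    [0,0,0],
    [0,0,0],
    [0,0,0]
  ],
  "jaw": [1,1,1]
}}

```text
time: 9.1
tcp_pos: [0.4884, -0.053, -0.0102]
ee_rot: [-1.953, -2.461, 0.0]
wrist_force: [0.1, 0.4, -0.2]
width: -0.0001
gripper_force: 0.0
```

>>> {"api": "send_rows", "payload": {
  "offset": [
    [0,0,-0.06],
    [0,0,-0.06],
    [0,0,0]
  ],
  "turn": [
    [0,0,0],
    [0,0,0],
    [0,0,0]
  ],
  "jaw": [1,1,1]
}}

```text
time: 9.4
tcp_pos: [0.4883, -0.0529, -0.0133]
ee_rot: [-1.953, -2.46, 0.0]
wrist_force: [-0.4, 0.0, -1.2]
width: 0.0004
gripper_force: 0.0
```

>>> {"api": "send_rows", "payload": {
  "offset": [
    [0,0,-0.06],
    [0,0,0]
  ],
  "turn": [
    [0,0,0],
    [0,0,0]
  ],
  "jaw": [1,1]
}}

```text
time: 9.6
tcp_pos: [0.4883, -0.053, -0.0148]
ee_rot: [-1.953, -2.46, 0.0]
wrist_force: [0.4, -0.5, 0.2]
width: -0.0004
gripper_force: 0.0
```

>>> {"api": "send_rows", "payload": {
  "offset": [
    [0,0,-0.06],
    [0,0,0]
  ],
  "turn": [
    [0,0,0],
    [0,0,0]
  ],
  "jaw": [1,1]
}}

```text
time: 9.8
tcp_pos: [0.4883, -0.053, -0.0163]
ee_rot: [-1.953, -2.46, 0.0]
wrist_force: [0.0, 0.1, 0.5]
width: 0.0004
gripper_force: 0.0
```

>>> {"api": "send_rows", "payload": {
  "offset": [
    [0,0,-0.06],
    [0,0,0]
  ],
  "turn": [
    [0,0,0],
    [0,0,0]
  ],
  "jaw": [1,1]
}}

```text
time: 10.0
tcp_pos: [0.4883, -0.053, -0.0178]
ee_rot: [-1.953, -2.461, 0.0]
wrist_force: [0.5, 0.2, -0.2]
width: -0.0002
gripper_force: 0.0
```

>>> {"api": "send_rows", "payload": {
  "offset": [
    [0,0,-0.06],
    [0,0,0]
  ],
  "turn": [
    [0,0,0],
    [0,0,0]
  ],
  "jaw": [1,1]
}}

```text
time: 10.2
tcp_pos: [0.4883, -0.0529, -0.0193]
ee_rot: [-1.953, -2.461, 0.0]
wrist_force: [-0.2, -0.2, -0.8]
width: 0.0002
gripper_force: 0.0
```

>>> {"api": "send_rows", "payload": {
  "offset": [
    [0,0,-0.06],
    [0,0,0]
  ],
  "turn": [
    [0,0,0],
    [0,0,0]
  ],
  "jaw": [1,1]
}}

```text
time: 10.4
tcp_pos: [0.4883, -0.053, -0.0208]
ee_rot: [-1.953, -2.46, 0.0]
wrist_force: [0.4, 0.7, 0.5]
width: -0.0002
gripper_force: 0.0
```

>>> {"api": "send_rows", "payload": {
  "offset": [
    [0,0,-0.06],
    [0,0,0]
  ],
  "turn": [
    [0,0,0],
    [0,0,0]
  ],
  "jaw": [1,1]
}}

```text
time: 10.6
tcp_pos: [0.4883, -0.0529, -0.0223]
ee_rot: [-1.953, -2.461, 0.0]
wrist_force: [0.1, 0.1, 1.0]
width: -0.0002
gripper_force: 0.0
```

>>> {"api": "send_rows", "payload": {
  "offset": [
    [0,0,-0.05],
    [0,0,0]
  ],
  "turn": [
    [0,0,0],
    [0,0,0]
  ],
  "jaw": [1,1]
}}

```text
time: 10.8
tcp_pos: [0.4883, -0.053, -0.0235]
ee_rot: [-1.953, -2.461, 0.0]
wrist_force: [0.7, -0.4, -0.4]
width: 0.0002
gripper_force: 0.0
```

>>> {"api": "send_rows", "payload": {
  "offset": [
    [0,0,-0.05],
    [0,0,0]
  ],
  "turn": [
    [0,0,0],
    [0,0,0]
  ],
  "jaw": [1,1]
}}

```text
time: 11.0
tcp_pos: [0.4883, -0.0529, -0.0248]
ee_rot: [-1.953, -2.461, 0.0]
wrist_force: [-0.8, -0.6, 0.3]
width: -0.0
gripper_force: 0.0
```

>>> {"api": "send_rows", "payload": {
  "offset": [
    [0,0,-0.05],
    [0,0,0]
  ],
  "turn": [
    [0,0,0],
    [0,0,0]
  ],
  "jaw": [1,1]
}}

```text
time: 11.2
tcp_pos: [0.4883, -0.053, -0.026]
ee_rot: [-1.953, -2.461, 0.0]
wrist_force: [-0.1, 0.2, 0.1]
width: 0.0004
gripper_force: 0.0
```

Run:
```python
from h import *
t=snap("side");s=snap("wrist");print(get_state()["wrist_force"])
a=cv2.resize(t["image"][180:270,200:300],(400,360),interpolation=cv2.INTER_CUBIC);b=cv2.resize(s["image"][150:330,156:356],(400,360))
cv2.imwrite("pics/c4.png",cv2.convertScaleAbs(np.hstack([a,b]),alpha=1.8,beta=15)[:,:,::-1])
```

```text
[ 0.82839853 -0.12456254 -0.12885574]
```

View pics/c4.png

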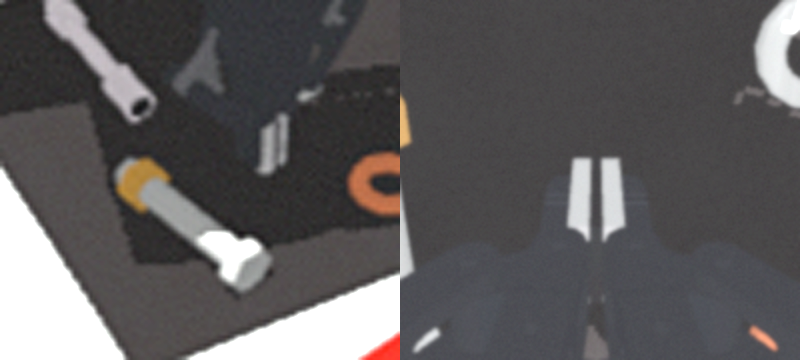

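The tips show at side crop (266,172), right at mat level, but there is no force yet. I'll keep probing.

>>> {"api": "send_rows", "payload": {
  "offset": [
    [0,0,-0.04],
    [0,0,0]
  ],
  "turn": [
    [0,0,0],
    [0,0,0]
  ],
  "jaw": [1,1]
}}

```text
time: 11.5
tcp_pos: [0.4884, -0.053, -0.027]
ee_rot: [-1.953, -2.461, 0.0]
wrist_force: [-0.6, -0.5, -0.6]
width: -0.0002
gripper_force: 0.0
```

>>> {"api": "send_rows", "payload": {
  "offset": [
    [0,0,-0.04],
    [0,0,0]
  ],
  "turn": [
    [0,0,0],
    [0,0,0]
  ],
  "jaw": [1,1]
}}

```text
time: 11.7
tcp_pos: [0.4884, -0.053, -0.028]
ee_rot: [-1.953, -2.461, 0.0]
wrist_force: [0.4, 0.3, 0.3]
width: 0.0
gripper_force: 0.0
```

>>> {"api": "send_rows", "payload": {
  "offset": [
    [0,0,-0.04],
    [0,0,0]
  ],
  "turn": [
    [0,0,0],
    [0,0,0]
  ],
  "jaw": [1,1]
}}

```text
time: 11.9
tcp_pos: [0.4884, -0.053, -0.029]
ee_rot: [-1.953, -2.461, 0.0]
wrist_force: [-0.1, -0.3, -0.3]
width: -0.0
gripper_force: 0.0
```

>>> {"api": "send_rows", "payload": {
  "offset": [
    [0,0,-0.04],
    [0,0,0]
  ],
  "turn": [
    [0,0,0],
    [0,0,0]
  ],
  "jaw": [1,1]
}}

```text
time: 12.1
tcp_pos: [0.4884, -0.053, -0.03]
ee_rot: [-1.953, -2.461, 0.0]
wrist_force: [-0.1, -0.4, -1.6]
width: -0.0002
gripper_force: 0.0
```

>>> {"api": "send_rows", "payload": {
  "offset": [
    [0,0,-0.04],
    [0,0,0]
  ],
  "turn": [
    [0,0,0],
    [0,0,0]
  ],
  "jaw": [1,1]
}}

```text
time: 12.3
tcp_pos: [0.4884, -0.053, -0.031]
ee_rot: [-1.953, -2.461, 0.0]
wrist_force: [-0.1, -0.1, -0.1]
width: -0.0001
gripper_force: 0.0
```

>>> {"api": "send_rows", "payload": {
  "offset": [
    [0,0,-0.04],
    [0,0,0]
  ],
  "turn": [
    [0,0,0],
    [0,0,0]
  ],
  "jaw": [1,1]
}}

```text
time: 12.5
tcp_pos: [0.4885, -0.053, -0.0311]
ee_rot: [1.953, 2.461, 0.0]
wrist_force: [-2.7, 0.3, 11.5]
width: -0.0003
gripper_force: 5.9
```

Contact at TCP z = -0.031, so the real shut tips sit 34 mm above the reported TCP. I'll allow for that and grip the bolt.

>>> {"api": "send_rows", "payload": {
  "offset": [
    [0,0,1],
    [0,0,1],
    [0,0,1],
    [-0.8,-0.387,0],
    [-0.8,-0.387,0],
    [-0.8,-0.387,0],
    [0,0,0],
    [0,0,0],
    [0,0,-1],
    [0,0,-1],
    [0,0,-0.54],
    [0,0,-0.3],
    [0,0,0]
  ],
  "turn": [
    [0,0,0],
    [0,0,0],
    [0,0,0],
    [0,0,0],
    [0,0,0],
    [0,0,0],
    [0,0,0],
    [0,0,0],
    [0,0,0],
    [0,0,0],
    [0,0,0],
    [0,0,0],
    [0,0,0]
  ],
  "jaw": [1,-1,-1,-1,-1,-1,-1,-1,-1,-1,-1,-1,-1]
}}

```text
time: 13.8
tcp_pos: [0.4289, -0.0817, -0.0287]
ee_rot: [-1.952, -2.46, 0.0]
wrist_force: [-0.2, 0.3, 0.2]
width: 0.0854
gripper_force: 0.0
```

>>> {"api": "send_rows", "payload": {
  "offset": [
    [0,0,0],
    [0,0,0],
    [0,0,0],
    [0,0,0],
    [0,0,0],
    [0,0,0],
    [0,0,0],
    [0,0,0],
    [0,0,0]
  ],
  "turn": [
    [0,0,0],
    [0,0,0],
    [0,0,0],
    [0,0,0],
    [0,0,0],
    [0,0,0],
    [0,0,0],
    [0,0,0],
    [0,0,0]
  ],
  "jaw": [1,1,1,1,1,1,1,1,1],
  "squeeze": 50
}}

```text
time: 14.7
tcp_pos: [0.4286, -0.0821, -0.0274]
ee_rot: [1.952, 2.461, 0.0]
wrist_force: [-1.9, -0.5, 5.6]
width: 0.014
gripper_force: 48.6
```

>>> {"api": "send_rows", "payload": {
  "offset": [
    [0,0,0.5],
    [0,0,0.8],
    [0,0,1],
    [0,0,1],
    [0,0,0]
  ],
  "turn": [
    [0,0,0],
    [0,0,0],
    [0,0,0],
    [0,0,0],
    [0,0,0]
  ],
  "jaw": [1,1,1,1,1]
}}

```text
time: 15.2
tcp_pos: [0.4304, -0.0827, 0.057]
ee_rot: [1.95, 2.457, 0.003]
wrist_force: [1.4, -1.0, -2.2]
width: 0.014
gripper_force: 49.5
```

Run:
```python
from h import *
t=snap("side");s=snap("wrist");print(get_state()["width"])
a=cv2.resize(t["image"][160:270,190:310],(400,366),interpolation=cv2.INTER_CUBIC);b=cv2.resize(s["image"][100:283,156:356],(400,366))
cv2.imwrite("pics/c5.png",cv2.convertScaleAbs(np.hstack([a,b]),alpha=1.6,beta=15)[:,:,::-1])
```

```text
0.013766561776477457
```

View pics/c5.png

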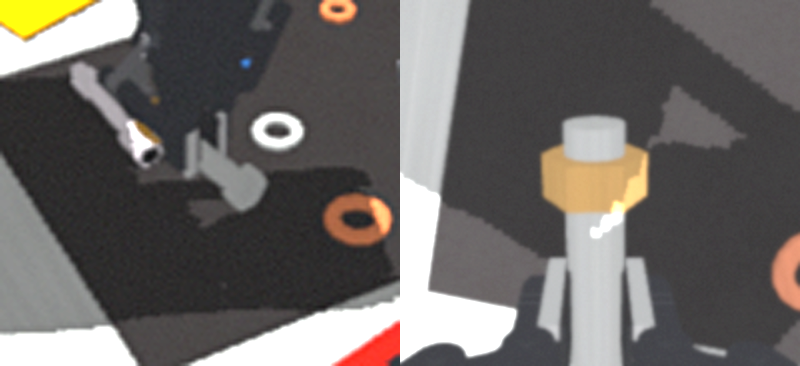

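The bolt is held level by its shank between the pads, with the nut end toward the camera at (594,180). Carrying it to the red board.

>>> {"api": "send_rows", "payload": {
  "offset": [
    [0.024,-0.905,0],
    [0.024,-0.905,0],
    [0.024,-0.905,0],
    [0.024,-0.905,0],
    [0.024,-0.905,0],
    [0.024,-0.905,0],
    [0.024,-0.905,0],
    [0.024,-0.905,0],
    [0.024,-0.905,0],
    [0.024,-0.905,0],
    [0,0,-1],
    [0,0,-0.6],
    [0,0,0],
    [0,0,0]
  ],
  "turn": [
    [0,0,-0.01],
    [0,0,-0.01],
    [0,0,-0.01],
    [0,0,-0.01],
    [0,0,-0.01],
    [0,0,-0.01],
    [0,0,-0.01],
    [0,0,-0.01],
    [0,0,-0.01],
    [0,0,-0.01],
    [0,0,0],
    [0,0,0],
    [0,0,0],
    [0,0,0]
  ],
  "jaw": [1,1,1,1,1,1,1,1,1,1,1,1,1,1]
}}

```text
time: 16.7
tcp_pos: [0.4334, -0.3073, 0.0134]
ee_rot: [-1.968, -2.445, -0.0]
wrist_force: [0.8, -0.4, -2.3]
width: 0.0138
gripper_force: 49.4
```

Run:
```python
from h import *
st=get_state();print(st["tcp_pos"],yaw(st),st["width"],st["wrist_force"])
```

```text
[ 0.43341255 -0.30732932  0.01335946] (np.float64(12.322201228408916), array([-0.002,  0.002, -1.   ])) 0.01375531027507414 [ 0.8053634  -0.391469   -2.26848782]
```

>>> {"api": "send_rows", "payload": {
  "offset": [
    [0.04,-0.03,-0.7],
    [0,0,-0.4],
    [0,0,-0.2],
    [0,0,-0.1],
    [0,0,0],
    [0,0,0]
  ],
  "turn": [
    [0,0,0],
    [0,0,0],
    [0,0,0],
    [0,0,0],
    [0,0,0],
    [0,0,0]
  ],
  "jaw": [1,1,1,1,1,1]
}}

```text
time: 17.3
tcp_pos: [0.4357, -0.3092, -0.02]
ee_rot: [1.97, 2.447, -0.0]
wrist_force: [0.1, -1.9, -2.9]
width: 0.0139
gripper_force: 49.4
```

>>> {"api": "send_rows", "payload": {
  "offset": [
    [-0.05,0.04,-0.05],
    [0,0,0],
    [0,0,0]
  ],
  "turn": [
    [0,0,0],
    [0,0,0],
    [0,0,0]
  ],
  "jaw": [1,1,1]
}}

```text
time: 17.6
tcp_pos: [0.4342, -0.308, -0.0215]
ee_rot: [1.97, 2.447, -0.0]
wrist_force: [0.3, -0.2, -2.3]
width: 0.0139
gripper_force: 49.4
```

>>> {"api": "send_rows", "payload": {
  "offset": [
    [0,0,-0.04],
    [0,0,0],
    [0,0,0],
    [0,0,0],
    [0,0,0],
    [0,0,0],
    [0,0,0.5],
    [0,0,1],
    [0,0,1],
    [0,0,1],
    [0,0,1],
    [0,0,1],
    [0,0,0],
    [0,0,0]
  ],
  "turn": [
    [0,0,0],
    [0,0,0],
    [0,0,0],
    [0,0,0],
    [0,0,0],
    [0,0,0],
    [0,0,0],
    [0,0,0],
    [0,0,0],
    [0,0,0],
    [0,0,0],
    [0,0,0],
    [0,0,0],
    [0,0,0]
  ],
  "jaw": [1,1,-1,-1,-1,-1,-1,-1,-1,-1,-1,-1,-1,-1]
}}

```text
time: 19.0
tcp_pos: [0.4345, -0.3083, 0.1158]
ee_rot: [1.969, 2.446, -0.0]
wrist_force: [0.3, -0.3, 0.5]
width: 0.0856
gripper_force: 0.0
```

Run:
```python
from h import *
import pickle
st=get_state();print(st["tcp_pos"],yaw(st))
s=snap("wrist","wr2.png");pickle.dump(s,open("wr2.pkl","wb"))
cv2.imwrite("pics/c6.png",cv2.resize(s["image"],(800,600))[:,:,::-1])
r,o=board(s,"red");print(fmt(r));[print("  ",fmt(q)) for q in o]
h=cv2.cvtColor(s["image"],cv2.COLOR_RGB2HSV).astype(int)
f=roi(h[...,1]<60,180,80,330,240)&(h[...,2]>60)
for c in blobs(f,100)[:5]: print(cv2.boundingRect(c),fmt(rect(s,c,.020)[0]))
```

```text
[ 0.4344891  -0.30826976  0.11584689] (np.float64(12.32550836917422), array([ 0.001, -0.001, -1.   ]))
c=(482.7,-296.0) size=(167.3,197.7) ang=12.1
   c=(512.3,-238.1) size=(32.7,57.3) ang=12.5
   c=(533.0,-337.4) size=(46.5,45.2) ang=12.3
(180, 80, 45, 160) c=(374.8,-307.2) size=(51.4,172.4) ang=11.5
(242, 153, 24, 72) c=(437.4,-319.8) size=(25.9,81.4) ang=12.3
(245, 130, 17, 10) c=(424.2,-261.6) size=(16.2,9.0) ang=12.3
```

View pics/c6.png

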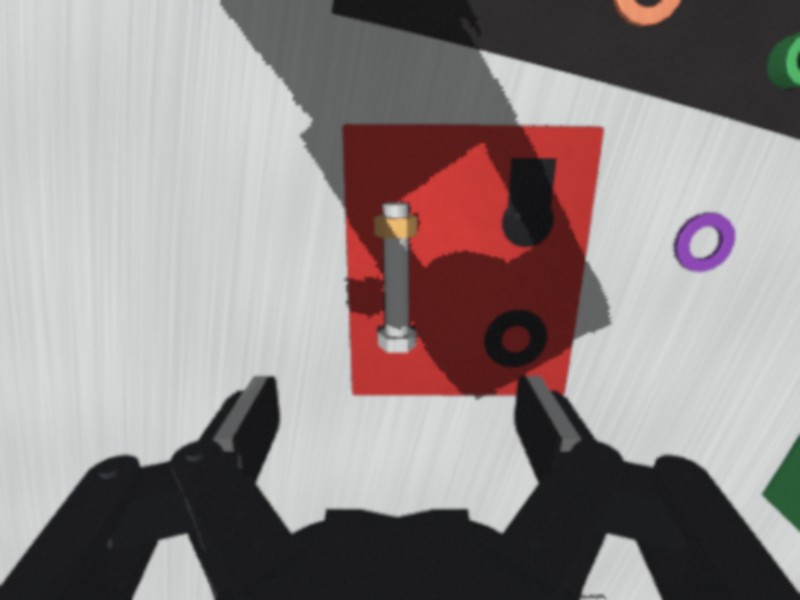

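The bolt lies on its silhouette on the red board, with no black showing beside it. Washer silhouette at (515,338) and adapter silhouette at (530,200) are clear. Now the large washer.

>>> {"api": "send_rows", "payload": {
  "offset": [
    [0.486,0.93,-0.3],
    [0.486,0.93,-0.3],
    [0.486,0.93,-0.3],
    [0.486,0.93,-0.3],
    [0.486,0.93,-0.3],
    [0.486,0.93,-0.3],
    [0.486,0.93,-0.3],
    [0.486,0.93,-0.3],
    [0.486,0.93,-0.3],
    [0,0,0],
    [0,0,0],
    [0,0,0]
  ],
  "turn": [
    [0,0,0],
    [0,0,0],
    [0,0,0],
    [0,0,0],
    [0,0,0],
    [0,0,0],
    [0,0,0],
    [0,0,0],
    [0,0,0],
    [0,0,0],
    [0,0,0],
    [0,0,0]
  ],
  "jaw": [-1,-1,-1,-1,-0.45,-0.45,-0.45,-0.45,-0.45,-0.45,-0.45,-0.45]
}}

```text
time: 20.25
tcp_pos: [0.5427, -0.0993, 0.0469]
ee_rot: [-1.97, -2.446, 0.001]
wrist_force: [0.4, -0.0, -0.1]
width: 0.0619
gripper_force: 0.0
```

Run:
```python
from h import *
import pickle
s=pickle.load(open("wr2.pkl","rb"))
print("bolt ends near",w(s,(254,130),.012)*1000,"far top",w(s,(254,225.5),.032)*1000,"far bot",w(s,(254,225.5),.020)*1000)
st=get_state();print(st["tcp_pos"],yaw(st),st["width"])
s=snap("wrist","wl.png")
h=cv2.cvtColor(s["image"],cv2.COLOR_RGB2HSV).astype(int)
for c in blobs((h[...,0]<17)&(h[...,1]>100)&(h[...,2]>50),200)[:5]: print(cv2.boundingRect(c),fmt(rect(s,c,.006)[0]))
```

```text
bolt ends near [[ 424.45572892 -257.87560141]] far top [[ 445.77108465 -355.37600798]] far bot [[ 447.08433393 -361.27307317]]
[ 0.54273456 -0.0992771   0.04693537] (np.float64(12.31057644862783), array([-0.001,  0.   , -1.   ])) 0.061907047237811465
(229, 173, 52, 49) c=(543.9,-99.3) size=(45.0,44.3) ang=87.5
(193, 273, 46, 55) c=(529.4,-217.0) size=(45.3,68.8) ang=11.1
(126, 327, 35, 57) c=(461.6,-315.1) size=(37.3,91.0) ang=11.2
(69, 271, 84, 37) c=(416.0,-215.1) size=(96.3,39.4) ang=35.7
```

>>> {"api": "send_rows", "payload": {
  "offset": [
    [0.04,0,-1],
    [0,0,-1],
    [0,0,-0.7],
    [0,0,-0.3],
    [0,0,-0.14],
    [0,0,0],
    [0,0,0],
    [0,0,0],
    [0,0,0],
    [0,0,0],
    [0,0,0],
    [0,0,0],
    [0,0,0]
  ],
  "turn": [
    [0,0,0],
    [0,0,0],
    [0,0,0],
    [0,0,0],
    [0,0,0],
    [0,0,0],
    [0,0,0],
    [0,0,0],
    [0,0,0],
    [0,0,0],
    [0,0,0],
    [0,0,0],
    [0,0,0]
  ],
  "jaw": [-0.45,-0.45,-0.45,-0.45,-0.45,-0.45,1,1,1,1,1,1,1],
  "squeeze": 40
}}

```text
time: 21.6
tcp_pos: [0.5452, -0.0991, -0.0296]
ee_rot: [1.969, 2.446, 0.0]
wrist_force: [-1.8, -1.0, 6.8]
width: 0.0408
gripper_force: 39.4
```

>>> {"api": "send_rows", "payload": {
  "offset": [
    [0,0,0.4],
    [0,0,0.8],
    [0,0,1],
    [0,0,1],
    [0,0,0],
    [0,0,0]
  ],
  "turn": [
    [0,0,0],
    [0,0,0],
    [0,0,0],
    [0,0,0],
    [0,0,0],
    [0,0,0]
  ],
  "jaw": [1,1,1,1,1,1]
}}

```text
time: 22.2
tcp_pos: [0.5453, -0.0989, 0.05]
ee_rot: [1.969, 2.445, 0.001]
wrist_force: [0.4, -0.0, -1.5]
width: 0.0402
gripper_force: 40.4
```

Run:
```python
from h import *
st=get_state();print(st["tcp_pos"],yaw(st),st["width"],st["wrist_force"])
s=snap("wrist","wl2.png")
h=cv2.cvtColor(s["image"],cv2.COLOR_RGB2HSV).astype(int)
for c in blobs((h[...,0]<17)&(h[...,1]>100)&(h[...,2]>50),200)[:5]: print(cv2.boundingRect(c),fmt(rect(s,c,st["tcp_pos"][2]+.0356)[0]))
```

```text
[ 0.5452866  -0.09892743  0.05002416] (np.float64(12.330824125065986), array([ 0.002, -0.001, -1.   ])) 0.04015072639209653 [ 0.40406271 -0.0198253  -1.48104955]
(219, 207, 70, 66) c=(545.2,-97.7) size=(42.0,44.5) ang=14.8
(68, 269, 108, 51) c=(461.0,-144.8) size=(81.7,35.1) ang=40.7
(208, 271, 29, 56) c=(534.3,-145.2) size=(18.7,45.4) ang=12.5
(131, 323, 42, 61) c=(494.4,-208.3) size=(72.5,18.1) ang=66.9
```

>>> {"api": "send_rows", "payload": {
  "offset": [
    [-0.05,-0.951,0],
    [-0.05,-0.951,0],
    [-0.05,-0.951,0],
    [-0.05,-0.951,0],
    [-0.05,-0.951,0],
    [-0.05,-0.951,0],
    [-0.05,-0.951,0],
    [-0.05,-0.951,0],
    [-0.05,-0.951,0],
    [-0.05,-0.951,0],
    [0,0,-1],
    [0,0,-0.8],
    [0,0,-0.6],
    [0,0,0],
    [0,0,0]
  ],
  "turn": [
    [0,0,0],
    [0,0,0],
    [0,0,0],
    [0,0,0],
    [0,0,0],
    [0,0,0],
    [0,0,0],
    [0,0,0],
    [0,0,0],
    [0,0,0],
    [0,0,0],
    [0,0,0],
    [0,0,0],
    [0,0,0],
    [0,0,0]
  ],
  "jaw": [1,1,1,1,1,1,1,1,1,1,1,1,1,1,1]
}}

```text
time: 23.75
tcp_pos: [0.5317, -0.336, -0.0117]
ee_rot: [-1.969, -2.446, 0.0]
wrist_force: [0.5, -1.1, -0.0]
width: 0.0406
gripper_force: 40.5
```

>>> {"api": "send_rows", "payload": {
  "offset": [
    [0.04,-0.02,-0.25],
    [0,0,-0.16],
    [0,0,-0.08],
    [0,0,0],
    [0,0,0]
  ],
  "turn": [
    [0,0,0],
    [0,0,0],
    [0,0,0],
    [0,0,0],
    [0,0,0]
  ],
  "jaw": [1,1,1,1,1]
}}

```text
time: 24.25
tcp_pos: [0.5331, -0.337, -0.0232]
ee_rot: [1.97, 2.447, -0.0]
wrist_force: [0.7, 0.4, -1.1]
width: 0.0404
gripper_force: 40.5
```

>>> {"api": "send_rows", "payload": {
  "offset": [
    [0,0,-0.06],
    [0,0,0],
    [0,0,0],
    [0,0,0],
    [0,0,0],
    [0,0,0],
    [0,0,0.5],
    [0,0,1],
    [0,0,1],
    [0,0,1],
    [0,0,0],
    [0,0,0]
  ],
  "turn": [
    [0,0,0],
    [0,0,0],
    [0,0,0],
    [0,0,0],
    [0,0,0],
    [0,0,0],
    [0,0,0],
    [0,0,0],
    [0,0,0],
    [0,0,0],
    [0,0,0],
    [0,0,0]
  ],
  "jaw": [1,1,-0.45,-0.45,-0.45,-0.45,-0.45,-0.45,-0.45,-0.45,-0.45,-0.45]
}}

```text
time: 25.45
tcp_pos: [0.5335, -0.3374, 0.0638]
ee_rot: [1.969, 2.446, -0.0]
wrist_force: [-0.7, 0.0, 0.3]
width: 0.062
gripper_force: 0.0
```

Run:
```python
from h import *
st=get_state();print(st["tcp_pos"],yaw(st),st["width"])
s=snap("wrist","wr3.png")
h=cv2.cvtColor(s["image"],cv2.COLOR_RGB2HSV).astype(int)
for c in blobs((h[...,0]<17)&(h[...,0]>4)&(h[...,1]>100)&(h[...,2]>50),200)[:5]: print(cv2.boundingRect(c),fmt(rect(s,c,.011)[0]))
r,o=board(s,"red");print(fmt(r));[print("  ",fmt(q)) for q in o]
```

```text
[ 0.53352304 -0.33736588  0.06376621] (np.float64(12.331561662615048), array([ 0.001, -0.001, -1.   ])) 0.06203086928950336
(229, 169, 49, 47) c=(533.4,-336.8) size=(44.1,44.7) ang=12.3
c=(483.2,-295.9) size=(167.8,197.2) ang=12.3
   c=(511.7,-239.1) size=(33.9,57.8) ang=12.3
   c=(440.3,-304.2) size=(7.8,78.8) ang=7.7
```

>>> {"api": "send_rows", "payload": {
  "offset": [
    [0.052,0.951,-0.03],
    [0.052,0.951,-0.03],
    [0.052,0.951,-0.03],
    [0.052,0.951,-0.03],
    [0.052,0.951,-0.03],
    [0.052,0.951,-0.03],
    [0.052,0.951,-0.03],
    [0.052,0.951,-0.03],
    [0.052,0.951,-0.03],
    [0.052,0.951,-0.03],
    [0.052,0.951,-0.03],
    [0.052,0.951,-0.03],
    [0.052,0.951,-0.03],
    [0.052,0.951,-0.03],
    [0.052,0.951,-0.03],
    [0.052,0.951,-0.03],
    [0.052,0.951,-0.03],
    [0.052,0.951,-0.03],
    [0,0,0],
    [0,0,0]
  ],
  "turn": [
    [0,0,-0.165],
    [0,0,-0.165],
    [0,0,-0.165],
    [0,0,-0.165],
    [0,0,-0.165],
    [0,0,-0.165],
    [0,0,-0.165],
    [0,0,-0.165],
    [0,0,-0.165],
    [0,0,-0.165],
    [0,0,-0.165],
    [0,0,-0.165],
    [0,0,-0.165],
    [0,0,-0.165],
    [0,0,-0.165],
    [0,0,-0.165],
    [0,0,-0.165],
    [0,0,-0.165],
    [0,0,0],
    [0,0,0]
  ],
  "jaw": [-0.45,-0.45,-0.45,-0.45,-0.45,-0.45,-0.45,-0.45,-0.45,-0.45,-0.45,-0.45,-0.45,-0.45,-0.45,-0.45,-0.45,-0.45,-0.45,-0.45]
}}

```text
time: 27.5
tcp_pos: [0.5554, 0.091, 0.0481]
ee_rot: [-2.429, -1.991, 0.003]
wrist_force: [-0.2, -0.4, -0.0]
width: 0.0619
gripper_force: 0.0
```

Run:
```python
from h import *
st=get_state();print(st["tcp_pos"],yaw(st),st["width"])
s=snap("wrist","wbl.png")
cv2.imwrite("pics/c7.png",s["image"][:,:,::-1])
h=cv2.cvtColor(s["image"],cv2.COLOR_RGB2HSV).astype(int)
for c in blobs((h[...,0]<120)&(h[...,0]>100)&(h[...,1]>120)&(h[...,2]>40),200)[:5]:
  for z in(.003,.019):print(cv2.boundingRect(c),fmt(rect(s,c,z)[0]))
```

```text
[0.5554086  0.09100137 0.04814647] (np.float64(-11.325825451578547), array([-0.002, -0.   , -1.   ])) 0.061898372452996134
(236, 166, 37, 67) c=(555.4,87.1) size=(63.3,33.1) ang=78.7
(236, 166, 37, 67) c=(556.6,93.2) size=(58.7,30.7) ang=78.7
```

View pics/c7.png

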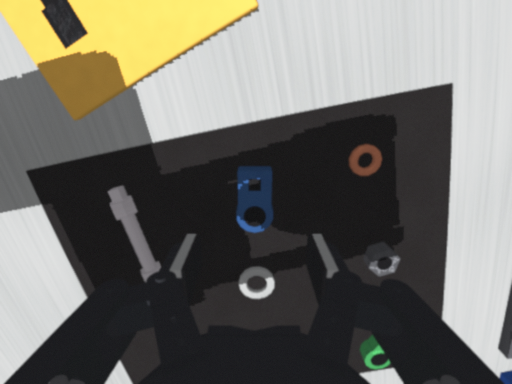

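The blue adapter is straight in the tool frame at (255,198), square end up and eye down. I'll grip 9 mm toward the square end so the pads sit on the flat bar.

>>> {"api": "send_rows", "payload": {
  "offset": [
    [0.1,0.36,-0.8],
    [0,0,-1],
    [0,0,-0.8],
    [0,0,-0.35],
    [0,0,-0.13],
    [0,0,0],
    [0,0,0],
    [0,0,0],
    [0,0,0],
    [0,0,0],
    [0,0,0],
    [0,0,0],
    [0,0,0],
    [0,0,0]
  ],
  "turn": [
    [0,0,0],
    [0,0,0],
    [0,0,0],
    [0,0,0],
    [0,0,0],
    [0,0,0],
    [0,0,0],
    [0,0,0],
    [0,0,0],
    [0,0,0],
    [0,0,0],
    [0,0,0],
    [0,0,0],
    [0,0,0]
  ],
  "jaw": [-0.45,-0.45,-0.45,-0.45,-0.45,-0.45,1,1,1,1,1,1,1,1],
  "squeeze": 40
}}

```text
time: 28.95
tcp_pos: [0.5598, 0.1, -0.0268]
ee_rot: [2.431, 1.989, 0.002]
wrist_force: [-1.2, -0.5, 7.5]
width: 0.0268
gripper_force: 40.5
```

>>> {"api": "send_rows", "payload": {
  "offset": [
    [0,0,0.4],
    [0,0,0.8],
    [0,0,1],
    [0,0,1],
    [0,0,0],
    [0,0,0]
  ],
  "turn": [
    [0,0,0],
    [0,0,0],
    [0,0,0],
    [0,0,0],
    [0,0,0],
    [0,0,0]
  ],
  "jaw": [1,1,1,1,1,1]
}}

```text
time: 29.55
tcp_pos: [0.5594, 0.1, 0.053]
ee_rot: [2.431, 1.989, 0.002]
wrist_force: [0.1, -0.2, -0.9]
width: 0.0267
gripper_force: 39.8
```

Run:
```python
from h import *
st=get_state();print(st["tcp_pos"],yaw(st),st["width"],st["wrist_force"])
s=snap("wrist","wbl2.png")
h=cv2.cvtColor(s["image"],cv2.COLOR_RGB2HSV).astype(int)
for c in blobs((h[...,0]<120)&(h[...,0]>100)&(h[...,1]>120)&(h[...,2]>40),200)[:3]:
  for z in(.0315,.0475):print(cv2.boundingRect(c),fmt(rect(s,c,st["tcp_pos"][2]+z)[0]))
```

```text
[0.55939993 0.10002386 0.05296955] (np.float64(-11.426859753651613), array([ 0.002,  0.   , -1.   ])) 0.026712628487573758 [ 0.07326635 -0.20345152 -0.91984551]
(227, 212, 53, 93) c=(556.4,84.7) size=(68.6,34.6) ang=78.5
(227, 212, 53, 93) c=(558.6,95.3) size=(61.0,30.8) ang=78.5
```

>>> {"api": "send_rows", "payload": {
  "offset": [
    [-0.141,-0.942,0],
    [-0.141,-0.942,0],
    [-0.141,-0.942,0],
    [-0.141,-0.942,0],
    [-0.141,-0.942,0],
    [-0.141,-0.942,0],
    [-0.141,-0.942,0],
    [-0.141,-0.942,0],
    [-0.141,-0.942,0],
    [-0.141,-0.942,0],
    [-0.141,-0.942,0],
    [-0.141,-0.942,0],
    [-0.141,-0.942,0],
    [-0.141,-0.942,0],
    [0,0,-1],
    [0,0,-0.8],
    [0,0,-0.6],
    [0,0,0],
    [0,0,0]
  ],
  "turn": [
    [0,0,0.212],
    [0,0,0.212],
    [0,0,0.212],
    [0,0,0.212],
    [0,0,0.212],
    [0,0,0.212],
    [0,0,0.212],
    [0,0,0.212],
    [0,0,0.212],
    [0,0,0.212],
    [0,0,0.212],
    [0,0,0.212],
    [0,0,0.212],
    [0,0,0.212],
    [0,0,0],
    [0,0,0],
    [0,0,0],
    [0,0,0],
    [0,0,0]
  ],
  "jaw": [1,1,1,1,1,1,1,1,1,1,1,1,1,1,1,1,1,1,1]
}}

```text
time: 31.5
tcp_pos: [0.5087, -0.2292, -0.0087]
ee_rot: [-1.969, -2.445, 0.001]
wrist_force: [0.2, 0.1, -0.8]
width: 0.027
gripper_force: 39.7
```

Run:
```python
from h import *
st=get_state();print(st["tcp_pos"],yaw(st),st["width"],st["wrist_force"])
```

```text
[ 0.50872434 -0.22920082 -0.00873015] (np.float64(12.312601372554852), array([-0.002,  0.001, -1.   ])) 0.027037800122109563 [ 0.17077453  0.08635199 -0.77966923]
```

>>> {"api": "send_rows", "payload": {
  "offset": [
    [0.02,-0.01,-0.25],
    [0,0,-0.17],
    [0,0,-0.08],
    [0,0,0],
    [0,0,0]
  ],
  "turn": [
    [0,0,0],
    [0,0,0],
    [0,0,0],
    [0,0,0],
    [0,0,0]
  ],
  "jaw": [1,1,1,1,1]
}}

```text
time: 32.0
tcp_pos: [0.5102, -0.2301, -0.0202]
ee_rot: [1.97, 2.447, -0.0]
wrist_force: [-0.6, -0.9, -0.4]
width: 0.0264
gripper_force: 39.7
```

>>> {"api": "send_rows", "payload": {
  "offset": [
    [0,0,-0.07],
    [0,0,0],
    [0,0,0],
    [0,0,0],
    [0,0,0],
    [0,0,0.4],
    [0,0,1],
    [0,0,1],
    [0,0,1],
    [0,0,0],
    [0,0,0]
  ],
  "turn": [
    [0,0,0],
    [0,0,0],
    [0,0,0],
    [0,0,0],
    [0,0,0],
    [0,0,0],
    [0,0,0],
    [0,0,0],
    [0,0,0],
    [0,0,0],
    [0,0,0]
  ],
  "jaw": [1,1,-0.1,-0.1,-0.1,-0.1,-0.1,-0.1,-0.1,-0.1,-0.1]
}}

```text
time: 33.1
tcp_pos: [0.5105, -0.2303, 0.0637]
ee_rot: [1.969, 2.446, 0.0]
wrist_force: [-0.5, 0.5, -0.6]
width: 0.047
gripper_force: 0.0
```

Run:
```python
from h import *
st=get_state();print(st["tcp_pos"],yaw(st),st["width"])
s=snap("wrist","wr4.png")
h=cv2.cvtColor(s["image"],cv2.COLOR_RGB2HSV).astype(int)
for c in blobs((h[...,0]<120)&(h[...,0]>100)&(h[...,1]>120)&(h[...,2]>40),200)[:3]:
  for z in(.008,.024):print(cv2.boundingRect(c),fmt(rect(s,c,z)[0]))
r,o=board(s,"red");print(fmt(r));[print("  ",fmt(q)) for q in o]
```

```text
[ 0.51053348 -0.23026884  0.06374196] (np.float64(12.310487537328955), array([ 0.001, -0.001, -1.   ])) 0.046986843058802304
(236, 174, 34, 61) c=(512.6,-243.1) size=(31.6,61.3) ang=13.4
(236, 174, 34, 61) c=(511.2,-236.6) size=(29.4,57.1) ang=13.4
(491, 273, 21, 55) c=(819.2,-304.0) size=(24.0,84.1) ang=32.4
(491, 273, 21, 55) c=(796.8,-293.4) size=(22.3,78.3) ang=32.4
c=(483.3,-294.5) size=(167.9,197.3) ang=12.3
   c=(458.0,-332.4) size=(57.5,104.0) ang=0.2
   c=(516.7,-258.6) size=(17.4,18.1) ang=12.3
```

>>> {"api": "send_rows", "payload": {
  "offset": [
    [-0.22,1,0],
    [-0.22,1,0],
    [-0.22,1,0],
    [-0.22,1,0],
    [-0.22,1,0],
    [-0.22,1,0],
    [-0.22,1,0],
    [-0.22,1,0],
    [-0.22,1,0],
    [-0.22,1,0],
    [-0.22,1,0],
    [-0.22,1,0],
    [0,0,0],
    [0,0,0],
    [0,0,0]
  ],
  "turn": [
    [0,0,-0.093],
    [0,0,-0.093],
    [0,0,-0.093],
    [0,0,-0.093],
    [0,0,-0.093],
    [0,0,-0.093],
    [0,0,-0.093],
    [0,0,-0.093],
    [0,0,-0.093],
    [0,0,-0.093],
    [0,0,-0.093],
    [0,0,-0.093],
    [0,0,0],
    [0,0,0],
    [0,0,0]
  ],
  "jaw": [-0.1,-0.1,-0.1,-0.1,-0.1,-0.1,-0.1,-0.1,-0.1,-0.1,-0.1,-0.1,-0.1,-0.1,-0.1]
}}

```text
time: 34.65
tcp_pos: [0.444, 0.0694, 0.0624]
ee_rot: [-2.155, -2.286, 0.001]
wrist_force: [0.7, -1.0, 0.3]
width: 0.0469
gripper_force: 0.0
```

Run:
```python
from h import *
st=get_state();print(st["tcp_pos"],yaw(st),st["width"])
s=snap("wrist","we.png")
cv2.imwrite("pics/c8.png",s["image"][:,:,::-1])
h=cv2.cvtColor(s["image"],cv2.COLOR_RGB2HSV).astype(int)
for c in blobs(roi((h[...,2]>75),215,60,300,240),200)[:3]:
  print(cv2.boundingRect(c),fmt(rect(s,c,.012)[0]))
```

```text
[0.44402735 0.06941225 0.06243957] (np.float64(3.3855332809396326), array([-0.001, -0.   , -1.   ])) 0.04689637039603776
(215, 60, 85, 40) c=(441.6,166.6) size=(68.1,29.3) ang=3.4
(242, 132, 26, 108) c=(444.7,74.4) size=(21.6,101.9) ang=2.9
```

View pics/c8.png

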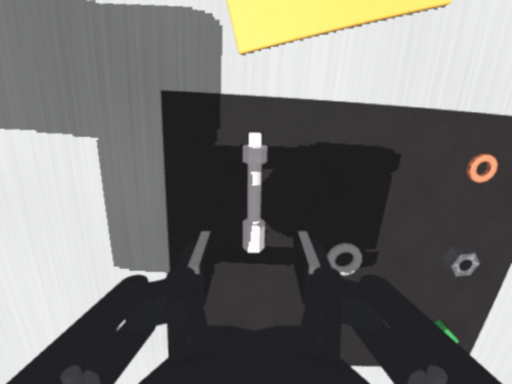

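The extension is upright in the tool frame, with its drive tip at (255,133) and socket end at (254,252). TCP is about over its middle.

Run:
```python
from h import *
st=get_state();s=snap("wrist")
h=cv2.cvtColor(s["image"],cv2.COLOR_RGB2HSV).astype(int)
m=roi((h[...,2]>75),232,110,280,258);c=blobs(m,200)[0];x,y,a,b=cv2.boundingRect(c);print(x,y,a,b)
print("near",w(s,(255,y),.0075)*1000,"far top",w(s,(255,y+b),.021)*1000,"far mid",w(s,(255,y+b),.012)*1000,st["tcp_pos"])
```

```text
242 131 25 122
near [[442.52017297 125.40707359]] far top [[449.19895552  13.5510424 ]] far mid [[449.57445987   7.85665322]] [0.44415096 0.06924787 0.06253516]
```

>>> {"api": "send_rows", "payload": {
  "offset": [
    [0.03,0,-1],
    [0,0,-1],
    [0,0,-1],
    [0,0,-0.4],
    [0,0,-0.22],
    [0,0,0],
    [0,0,0],
    [0,0,0],
    [0,0,0],
    [0,0,0],
    [0,0,0],
    [0,0,0],
    [0,0,0]
  ],
  "turn": [
    [0,0,0],
    [0,0,0],
    [0,0,0],
    [0,0,0],
    [0,0,0],
    [0,0,0],
    [0,0,0],
    [0,0,0],
    [0,0,0],
    [0,0,0],
    [0,0,0],
    [0,0,0],
    [0,0,0]
  ],
  "jaw": [-0.1,-0.1,-0.1,-0.1,-0.1,-0.1,1,1,1,1,1,1,1],
  "squeeze": 40
}}

```text
time: 36.05
tcp_pos: [0.4454, 0.07, -0.0268]
ee_rot: [2.154, 2.285, 0.002]
wrist_force: [-0.4, 0.4, 5.0]
width: 0.01
gripper_force: 39.0
```

>>> {"api": "send_rows", "payload": {
  "offset": [
    [0,0,0.4],
    [0,0,0.8],
    [0,0,1],
    [0,0,1],
    [0,0,0],
    [0,0,0]
  ],
  "turn": [
    [0,0,0],
    [0,0,0],
    [0,0,0],
    [0,0,0],
    [0,0,0],
    [0,0,0]
  ],
  "jaw": [1,1,1,1,1,1]
}}

```text
time: 36.65
tcp_pos: [0.4454, 0.07, 0.0532]
ee_rot: [2.154, 2.285, 0.002]
wrist_force: [0.3, 0.1, -1.5]
width: 0.01
gripper_force: 39.4
```

Run:
```python
from h import *
st=get_state();print(st["tcp_pos"],yaw(st),st["width"],st["wrist_force"])
s=snap("wrist","we2.png")
h=cv2.cvtColor(s["image"],cv2.COLOR_RGB2HSV).astype(int)
m=roi((h[...,2]>85),225,100,285,225);z=st["tcp_pos"][2]
for c in blobs(m,100)[:3]:
  x,y,a,b=cv2.boundingRect(c);print(x,y,a,b,"near",w(s,(x+a/2,y),z+.036)*1000)
```

```text
[0.44535243 0.07003973 0.05315796] (np.float64(3.3876203896197503), array([ 0.002,  0.   , -1.   ])) 0.009996847388422147 [ 0.30716184  0.14853298 -1.47737061]
235 152 39 73 near [[443.02551354 125.50937896]]
```

>>> {"api": "send_rows", "payload": {
  "offset": [
    [-0.046,0.988,0],
    [-0.046,0.988,0],
    [-0.046,0.988,0],
    [-0.046,0.988,0],
    [-0.046,0.988,0],
    [-0.046,0.988,0],
    [-0.046,0.988,0],
    [-0.046,0.988,0],
    [-0.046,0.988,0],
    [0,0,-1],
    [0,0,-0.8],
    [0,0,-0.6],
    [0,0,0],
    [0,0,0],
    [0,0,0]
  ],
  "turn": [
    [0,0,0.183],
    [0,0,0.183],
    [0,0,0.183],
    [0,0,0.183],
    [0,0,0.183],
    [0,0,0.183],
    [0,0,0.183],
    [0,0,0.183],
    [0,0,0.183],
    [0,0,0],
    [0,0,0],
    [0,0,0],
    [0,0,0],
    [0,0,0],
    [0,0,0]
  ],
  "jaw": [1,1,1,1,1,1,1,1,1,1,1,1,1,1,1]
}}

```text
time: 38.2
tcp_pos: [0.4348, 0.2924, -0.0074]
ee_rot: [1.878, 2.518, 0.0]
wrist_force: [0.1, -0.9, -1.3]
width: 0.0102
gripper_force: 39.4
```

Run:
```python
from h import *
st=get_state();print(st["tcp_pos"],yaw(st),st["width"],st["wrist_force"])
```

```text
[ 0.4347569   0.29235318 -0.00738007] (np.float64(16.5529177193854), array([ 0.,  0., -1.])) 0.010235785985239386 [ 0.06251346 -0.88836262 -1.33976051]
```

Position and yaw are right. Lower by 14.4 mm, release and rise.

>>> {"api": "send_rows", "payload": {
  "offset": [
    [0,0,-0.25],
    [0,0,-0.17],
    [0,0,-0.1],
    [0,0,-0.03],
    [0,0,0],
    [0,0,0]
  ],
  "turn": [
    [0,0,0],
    [0,0,0],
    [0,0,0],
    [0,0,0],
    [0,0,0],
    [0,0,0]
  ],
  "jaw": [1,1,1,1,1,1]
}}

```text
time: 38.8
tcp_pos: [0.4346, 0.2923, -0.0213]
ee_rot: [1.878, 2.518, 0.0]
wrist_force: [-0.6, -0.5, -0.6]
width: 0.0099
gripper_force: 39.4
```

>>> {"api": "send_rows", "payload": {
  "offset": [
    [0,0,-0.02],
    [0,0,0],
    [0,0,0],
    [0,0,0],
    [0,0,0],
    [0,0,0],
    [0,0,0.4],
    [0,0,1],
    [0,0,1],
    [0,0,1],
    [0,0,0],
    [0,0,0]
  ],
  "turn": [
    [0,0,0],
    [0,0,0],
    [0,0,0],
    [0,0,0],
    [0,0,0],
    [0,0,0],
    [0,0,0],
    [0,0,0],
    [0,0,0],
    [0,0,0],
    [0,0,0],
    [0,0,0]
  ],
  "jaw": [1,1,-0.1,-0.1,-0.1,-0.1,-0.1,-0.1,-0.1,-0.1,-0.1,-0.1]
}}

```text
time: 40.0
tcp_pos: [0.435, 0.2925, 0.064]
ee_rot: [1.878, 2.518, 0.003]
wrist_force: [-0.6, 0.2, -0.9]
width: 0.0468
gripper_force: 0.0
```

Run:
```python
from h import *
st=get_state();print(st["tcp_pos"],yaw(st),st["width"])
s=snap("wrist","wy4.png")
h=cv2.cvtColor(s["image"],cv2.COLOR_RGB2HSV).astype(int)
r,o=board(s,"yellow");print(fmt(r));[print("  ",fmt(q)) for q in o]
m=roi((h[...,1]<90)&(h[...,2]>60),215,90,300,270)
for c in blobs(m,60)[:5]:
  x,y,a,b=cv2.boundingRect(c);print(x,y,a,b,"near",w(s,(x+a/2,y),.0125)*1000,"far",w(s,(x+a/2,y+b),.026)*1000,fmt(rect(s,c,.017)[0]))
```

```text
[0.43496251 0.29254302 0.06400496] (np.float64(16.561347274838067), array([ 0.002,  0.001, -1.   ])) 0.04677910983669606
c=(478.0,305.4) size=(168.4,198.6) ang=16.6
   c=(517.9,246.1) size=(51.7,54.3) ang=17.6
   c=(521.7,318.2) size=(29.3,29.4) ang=80.0
242 133 24 122 near [[420.1967104  345.31948929]] far [[451.76347704 239.22990984]] c=(436.3,290.2) size=(21.0,116.0) ang=15.8
```

>>> {"api": "send_rows", "payload": {
  "offset": [
    [0.878,-0.743,-0.05],
    [0.878,-0.743,-0.05],
    [0.878,-0.743,-0.05],
    [0.878,-0.743,-0.05],
    [0.878,-0.743,-0.05],
    [0.878,-0.743,-0.05],
    [0.878,-0.743,-0.05],
    [0.878,-0.743,-0.05],
    [0.878,-0.743,-0.05],
    [0.878,-0.743,-0.05],
    [0,0,0],
    [0,0,0],
    [0,0,0]
  ],
  "turn": [
    [0,0,0],
    [0,0,0],
    [0,0,0],
    [0,0,0],
    [0,0,0],
    [0,0,0],
    [0,0,0],
    [0,0,0],
    [0,0,0],
    [0,0,0],
    [0,0,0],
    [0,0,0],
    [0,0,0]
  ],
  "jaw": [-0.1,-0.1,-0.1,-0.1,-0.1,-0.1,-0.1,-0.1,-0.1,-0.1,-0.1,-0.1,-0.1]
}}

```text
time: 41.35
tcp_pos: [0.6522, 0.107, 0.0495]
ee_rot: [-1.877, -2.516, 0.003]
wrist_force: [-0.2, 0.2, -0.9]
width: 0.0469
gripper_force: 0.0
```

Run:
```python
from h import *
st=get_state();print(st["tcp_pos"],yaw(st),st["width"])
s=snap("wrist","ws.png")
h=cv2.cvtColor(s["image"],cv2.COLOR_RGB2HSV).astype(int)
for c in blobs((h[...,0]<17)&(h[...,0]>2)&(h[...,1]>100)&(h[...,2]>40),150)[:5]: print(cv2.boundingRect(c),fmt(rect(s,c,.006)[0]))
```

```text
[0.65221215 0.10699311 0.04948397] (np.float64(16.570089302539095), array([-0.003,  0.   , -1.   ])) 0.04690127703566368
(240, 184, 31, 30) c=(654.3,105.8) size=(26.7,27.5) ang=16.7
```

>>> {"api": "send_rows", "payload": {
  "offset": [
    [0.06,-0.04,-1],
    [0,0,-1],
    [0,0,-0.7],
    [0,0,-0.35],
    [0,0,-0.13],
    [0,0,0],
    [0,0,0],
    [0,0,0],
    [0,0,0],
    [0,0,0],
    [0,0,0],
    [0,0,0]
  ],
  "turn": [
    [0,0,0],
    [0,0,0],
    [0,0,0],
    [0,0,0],
    [0,0,0],
    [0,0,0],
    [0,0,0],
    [0,0,0],
    [0,0,0],
    [0,0,0],
    [0,0,0],
    [0,0,0]
  ],
  "jaw": [-0.1,-0.1,-0.1,-0.1,-0.1,-0.1,1,1,1,1,1,1],
  "squeeze": 35
}}

```text
time: 42.6
tcp_pos: [0.6564, 0.1057, -0.0275]
ee_rot: [1.878, 2.517, 0.002]
wrist_force: [-0.5, 0.4, 6.0]
width: 0.0234
gripper_force: 34.1
```

>>> {"api": "send_rows", "payload": {
  "offset": [
    [0,0,0.4],
    [0,0,0.8],
    [0,0,1],
    [0,0,1],
    [0,0,0],
    [0,0,0]
  ],
  "turn": [
    [0,0,0],
    [0,0,0],
    [0,0,0],
    [0,0,0],
    [0,0,0],
    [0,0,0]
  ],
  "jaw": [1,1,1,1,1,1]
}}

```text
time: 43.2
tcp_pos: [0.6561, 0.1055, 0.0522]
ee_rot: [1.878, 2.517, 0.002]
wrist_force: [0.1, 0.3, -0.1]
width: 0.0232
gripper_force: 34.3
```

Run:
```python
from h import *
st=get_state();print(st["tcp_pos"],yaw(st),st["width"],st["wrist_force"])
s=snap("wrist","ws2.png")
h=cv2.cvtColor(s["image"],cv2.COLOR_RGB2HSV).astype(int)
for c in blobs((h[...,0]<17)&(h[...,0]>2)&(h[...,1]>100)&(h[...,2]>40),150)[:5]: print(cv2.boundingRect(c),fmt(rect(s,c,.035+st["tcp_pos"][2])[0]))
```

```text
[0.65612206 0.10548972 0.05220202] (np.float64(16.55529436026738), array([ 0.002,  0.   , -1.   ])) 0.023151275207461335 [ 0.07168505  0.25646973 -0.14676279]
(234, 219, 40, 42) c=(656.1,107.1) size=(23.9,28.1) ang=16.5
```

>>> {"api": "send_rows", "payload": {
  "offset": [
    [-0.598,0.944,0],
    [-0.598,0.944,0],
    [-0.598,0.944,0],
    [-0.598,0.944,0],
    [-0.598,0.944,0],
    [-0.598,0.944,0],
    [-0.598,0.944,0],
    [-0.598,0.944,0],
    [-0.598,0.944,0],
    [0,0,-1],
    [0,0,-0.8],
    [0,0,-0.6],
    [0,0,0],
    [0,0,0],
    [0,0,0]
  ],
  "turn": [
    [0,0,0],
    [0,0,0],
    [0,0,0],
    [0,0,0],
    [0,0,0],
    [0,0,0],
    [0,0,0],
    [0,0,0],
    [0,0,0],
    [0,0,0],
    [0,0,0],
    [0,0,0],
    [0,0,0],
    [0,0,0],
    [0,0,0]
  ],
  "jaw": [1,1,1,1,1,1,1,1,1,1,1,1,1,1,1]
}}

```text
time: 44.75
tcp_pos: [0.5217, 0.318, -0.0082]
ee_rot: [1.879, 2.517, 0.001]
wrist_force: [0.1, 0.7, -0.4]
width: 0.0235
gripper_force: 34.4
```

>>> {"api": "send_rows", "payload": {
  "offset": [
    [0,0,-0.25],
    [0,0,-0.17],
    [0,0,-0.1],
    [0,0,-0.05],
    [0,0,0],
    [0,0,0]
  ],
  "turn": [
    [0,0,0],
    [0,0,0],
    [0,0,0],
    [0,0,0],
    [0,0,0],
    [0,0,0]
  ],
  "jaw": [1,1,1,1,1,1]
}}

```text
time: 45.35
tcp_pos: [0.5209, 0.3178, -0.0225]
ee_rot: [1.878, 2.518, -0.0]
wrist_force: [-1.2, -1.6, 6.6]
width: 0.0229
gripper_force: 35.5
```

>>> {"api": "send_rows", "payload": {
  "offset": [
    [0,0,0],
    [0,0,0],
    [0,0,0],
    [0,0,0],
    [0,0,0],
    [0,0,0.4],
    [0,0,1],
    [0,0,1],
    [0,0,1],
    [0,0,1],
    [0,0,1],
    [0,0,0],
    [0,0,0]
  ],
  "turn": [
    [0,0,0],
    [0,0,0],
    [0,0,0],
    [0,0,0],
    [0,0,0],
    [0,0,0],
    [0,0,0],
    [0,0,0],
    [0,0,0],
    [0,0,0],
    [0,0,0],
    [0,0,0],
    [0,0,0]
  ],
  "jaw": [-0.1,-0.1,-0.1,-0.1,-0.1,-0.1,-0.1,-0.1,-0.1,-0.1,-0.1,-0.1,-0.1]
}}

```text
time: 46.65
tcp_pos: [0.5213, 0.3181, 0.1128]
ee_rot: [1.878, 2.518, 0.002]
wrist_force: [-0.7, 0.7, -0.5]
width: 0.0469
gripper_force: 0.0
```

Run:
```python
from h import *
st=get_state();print(st["tcp_pos"],yaw(st),st["width"])
s=snap("wrist","wy5.png");t=snap("top","t5.png")
for n,q in(("wrist",s),("top",t)):
  h=cv2.cvtColor(q["image"],cv2.COLOR_RGB2HSV).astype(int)
  for c in blobs((h[...,0]<17)&(h[...,0]>4)&(h[...,1]>100)&(h[...,2]>60),40)[:6]: print(n,cv2.boundingRect(c),fmt(rect(q,c,.011)[0]))
  for k,m in (("blue",(h[...,0]<120)&(h[...,0]>100)&(h[...,1]>120)),("green",(h[...,0]>45)&(h[...,0]<75)&(h[...,1]>120))):
    for c in blobs(m&(h[...,2]>40),100)[:4]: print(n,k,cv2.boundingRect(c),fmt(rect(q,c,.016)[0]))
r,o=board(s,"yellow");print(fmt(r));[print("  ",fmt(q)) for q in o]
r,o=board(t,"red");print(fmt(r));[print("  ",fmt(q)) for q in o]
```

```text
[0.52130557 0.31813869 0.112819  ] (np.float64(16.558314426165655), array([ 0.002,  0.001, -1.   ])) 0.046917195104941106
wrist (240, 165, 26, 26) c=(520.6,318.5) size=(27.2,28.4) ang=17.3
wrist (0, 95, 21, 30) c=(253.1,315.4) size=(23.8,27.2) ang=59.7
top (398, 157, 20, 19) c=(534.2,-335.7) size=(43.5,41.9) ang=42.2
top blue (345, 0, 57, 55) c=(879.0,-267.7) size=(134.0,141.4) ang=88.9
top blue (353, 167, 25, 16) c=(513.2,-239.5) size=(30.0,54.8) ang=9.9
top green (401, 0, 60, 54) c=(875.9,-403.3) size=(137.5,137.7) ang=88.0
top green (293, 102, 24, 22) c=(661.3,-103.0) size=(56.7,35.0) ang=46.4
c=(478.5,305.8) size=(169.0,198.5) ang=16.6
   c=(492.9,225.1) size=(13.4,28.0) ang=13.7
   c=(473.8,213.2) size=(19.6,9.8) ang=78.9
   c=(444.5,280.5) size=(6.4,80.6) ang=22.0
c=(482.3,-294.8) size=(169.2,199.5) ang=12.4
```

All five parts measure within about 2 mm of their silhouettes, and the gripper is clear.

```bash
python3 -c "
from rig import hand_in;print(hand_in())"
```

```text
the job is handed in; nothing more can be done
None
```

Job handed in at about 47 s: the bolt, large copper washer and blue adapter are on the red board, and the extension and small copper washer are on the yellow board, each measured within about 2 mm of its silhouette, with the other items not touched.

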